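Pack up to the height gauge

TASK

The height gauge on the blue setting plate is already set. Under its finger, on the bright seat, lay two of the three packing plates flat one on the other, choosing the two whose height suits, and stand the adjustable parallel on top, its thin lower end to the front, everything square and back against the two pins. Then slide the parallel's upper half in (away from you) until its top bears on the finger's button and stays tight there, without pushing the finger up, and leave the oil bottle, parts tray and star knob where they are.

Things in the scene. Friction and masses are not known exactly. Their poses are not given: they have to be found in the camera images.
- station: Fixed blue setting plate, 210 x 120 mm, turned 0.1 to 0.4 rad. Origin: centre of its underside on the bench; x from its open front to the gauge column at the back, y left, z up. Column: 18 mm thick, at x = 0.085, to z = 0.124. Bright seat on it, 132 x 64 mm, centre x = -0.031, y = 0, surface at z = 0.016.
- pin_line (a point): Point on the seat midway between the fronts of the two upright back pins (8 mm thick, at y = +-13 mm, 40 mm high above the seat); axes as the station's, at station x = 0.030, y = 0, z = 0.016. A plate against the pins has its centre 55 mm in front of this point (-x), the parallel its origin 45 mm in front.
- gauge_head: Gauge head with level finger, 10 mm wide, reaching forward over the pins to station x = 0.013. Origin: underside of the 10 mm button under its end, at station x = 0.018, y = 0, 55 to 68 mm above the seat as set for this run; finger top 16.5 mm higher. It overhangs the pack: slide parts in from the front. Held on the column by friction only: about 18 N upward shifts it and spoils the setting.
- plate_8: Brass packing plate, 110 x 40 x 8 mm (x, y, z), 280 g or so, no lip; loose, lies flat on the bench at the start, its long side roughly along world x (yaw within 0.25). Origin: centre of the underside, x along its length. Grasp across the 40 mm.
- plate_12: Bright aluminium packing plate, 110 x 40 x 12 mm (x, y, z), 150 g or so, no lip; loose, lies flat on the bench at the start, its long side roughly along world x (yaw within 0.25). Origin: centre of the underside, x along its length. Grasp across the 40 mm.
- plate_16: Dark steel packing plate, 110 x 40 x 16 mm (x, y, z), 500 g or so, no lip; loose, lies flat on the bench at the start, its long side roughly along world x (yaw within 0.25). Origin: centre of the underside, x along its length. Grasp across the 40 mm.
- parallel: Adjustable parallel, loose, about 450 g: two grey steel wedges 90 x 34 mm, dark below, light above, sliding on each other at 1 in 4. This is the lower half: origin at the centre of its underside, x along it to its thick end (30.5 mm; thin end 8 mm), which goes to the pins. Starts upright on the bench, x within 0.25 rad of world x. Grasp both halves across the 34 mm near x = -0.015.
- parallel_slide (a joint): Slide of the upper half up the slope, 0 (start 0 to 0.006) to 0.045 m; friction 2.5 N holds it where left. Top is 30.5 mm above the parallel's underside at 0, rises 0.2425 mm per mm. At 0 its thick end stands out 20 mm at the front. Its thin end is under the button from about 0.014 on: choose plates so that button height over the seat less both plates is 34.5 to 40.7 mm, best near 37.6.
- upper_top (a point): Centre of the level top (90 x 34 mm) of the parallel's upper half; axes as the parallel's.
- upper_tail (a point): Centre of the upright front end face of the upper half (its thick end), 27.5 mm high and 34 mm wide, facing the parallel's -x: push here along the parallel's x. It rises as it slides in. Sliding takes about 3 N (a first knock up to 8 N); once the top bears, the push climbs past 11 N, and beyond about 16 N the finger shifts.
- oil_bottle: White plastic oil bottle with red spout, 41 mm across, 120 mm high, bystander; origin at the centre of its underside.
- star_knob: Black star knob, 37 mm across, standing on its head with its threaded stem up, 54 mm high, bystander; origin at the centre of its underside.
- parts_tray: Blue open parts tray, 77 x 118 x 30 mm, bystander; origin under its middle.

How it is judged:
At the end, for the whole second after the job is handed in: Two plates lie flat on the seat, one on the other, the parallel on them, each within 8 mm and 0.09 rad of its place against the pins; its top bears on the button with over 0.5 N and the finger is within 1.5 mm of its setting; all at rest (((x of plate_8 in the frame of station between -0.033 and -0.022 m and y of plate_8 in the frame of station between -0.008 and 0.008 m and angle between each of plate_8, plate_12's own z axis and vertical below 0.04 rad and angle between the x axis of each of plate_8, plate_12 and the x axis of station, either way round below 0.09 rad and x of plate_12 in the frame of station between -0.033 and -0.022 m and y of plate_12 in the frame of station between -0.008 and 0.008 m and z of parallel in the frame of station between 0.0342 and 0.0378 m) or (x of plate_8 in the frame of station between -0.033 and -0.022 m and y of plate_8 in the frame of station between -0.008 and 0.008 m and angle between each of plate_8, plate_16's own z axis and vertical below 0.04 rad and angle between the x axis of each of plate_8, plate_16 and the x axis of station, either way round below 0.09 rad and x of plate_16 in the frame of station between -0.033 and -0.022 m and y of plate_16 in the frame of station between -0.008 and 0.008 m and z of parallel in the frame of station between 0.0382 and 0.0418 m) or (x of plate_12 in the frame of station between -0.033 and -0.022 m and y of plate_12 in the frame of station between -0.008 and 0.008 m and angle between each of plate_12, plate_16's own z axis and vertical below 0.04 rad and angle between the x axis of each of plate_12, plate_16 and the x axis of station, either way round below 0.09 rad and x of plate_16 in the frame of station between -0.033 and -0.022 m and y of plate_16 in the frame of station between -0.008 and 0.008 m and z of parallel in the frame of station between 0.0422 and 0.0458 m)) and x of parallel in the frame of station between -0.023 and -0.012 m and y of parallel in the frame of station between -0.008 and 0.008 m and angle between parallel's own z axis and vertical below 0.04 rad and angle between the x axis of parallel and the x axis of station, either way round below 0.09 rad and contact force between parallel and gauge_head above 0.5 N and z of gauge_head in the frame of upper_top between -0.0015 and 0.0015 m and x of gauge_head in the frame of upper_top between -0.045 and 0.045 m and distance of gauge_head from where it was at the start of the episode below 0.0015 m and linear speed of parallel below 0.02 m/s and velocity of joint parallel_slide below 0.01 m/s); the robot touches nothing.
It fails at once if the gauge finger is pushed off its setting by more than 1.5 mm (distance of gauge_head from where it was at the start of the episode above 0.0015 m).
It fails at once if a bystander is pushed more than 20 mm or knocked over (distance of any of oil_bottle, star_knob, parts_tray from where it was at the start of the episode above 0.02 m or angle between oil_bottle's own z axis and vertical above 0.5 rad).
It also fails if it takes over 72 s, if anything falls off the work surface, if the arm or the gripper's body presses on something with over 40 N, if the wrist force passes 120 N, or if a joint passes its speed limit or range.

ROBOT

A 7-joint arm with a two-finger parallel gripper is mounted at the origin on the work surface; the furniture and walls round the work are solid. World frame = base frame: x ahead of the robot, y to its left, z up, the work surface at z = 0. Lengths are in m, angles in rad, forces in N, time in s.
With the tool pointing down it reaches from about 0.4 to 0.75 m from the base axis. Payload 19.5 kg.
Tool frame: the origin (TCP) lies on the centre line of the jaws, within the pads' length; the fingertips stand 11 mm ahead of it and the grasp point (between the pads) lies 8 mm behind it (arm.finger_overhang is the distance from the TCP to the fingertips, in m); z points along the fingers, y is the line along which they close (so a half turn about z gives the same grasp; the last joint's range is limited). The gripper opens to 85 mm and grips with 20 to 120 N. Pads are 22 mm wide; open, the fingers measure 114 mm over their backs; the gripper's body (76 mm by 85 mm) begins 54 mm behind the grasp point. The pads swing forward as they close: fully open they stand 13 mm farther back than shut.
Start: joints at [-1.315, 0.707, -0.028, 1.485, 0.022, 0.951, -0.075], TCP at [0.169, 0.55, 0.242] pointing down, gripper open.
Joint ranges: [-2.71, 2.71], [-0.32, 2.16], [-1.57, 1.52], [0, 2.45], [-1.46, 4.6], [0, 2.02], [-2.83, 2.83]. Speed limits (rad/s): [1.89, 1.89, 2.57, 2.57, 3.01, 3.01, 3.01].

INTERFACE

Orientations are given as a 3x3 rotation matrix whose columns are the frame's x, y, z axes.
In Python, from rig import read_state, vision, workorder, arm gives the robot as it stands.
- The arm moves only by the tool arm_command, never from a script. Its arguments are lists of equal length, an entry for each row: "xyz": the shift along the tool's x, y, z in mm, a list of three; "rotation": the turn, a rotation vector about the tool's x, y, z in degrees, a list of three; "jaw": the gripper command: -1 is shut, 1 is fully open, values between are in proportion. A call has 1 to 12 rows; each row shifts and turns the commanded pose from where the row before left it, along the tool's axes as they then stand; what a row does not reach is not made up. A row lasts 1/12 s, in which the tool goes at most 41.7 mm and 7.16 degrees, less where a joint would pass 70% of its speed; a pose out of reach is approached as far as the arm can. A call with a gripper value outside its range is refused whole. The fingers move at their own pace and stop on an object; "newtons" is the grip in N (left out, the last holds). Time passes only in rows, so rows that do not move let the fingers close. It gives the time, the measured TCP pose, the force, the opening and the grip force at its end, in the units of the state.
- read_state(): the state, without advancing time (a new reading comes with each control period).
- vision.snapshot(name): name is "scene" or "side" or "wrist"; returns (picture, depth): 384x512x3 uint8, red, green, blue; 384x512 float32, m along the optical axis (not along the pixel's ray), 0 where there is no reading.
- vision.get_calibration(name): a dict with "fx", "fy", "cx", "cy" (pixels), "extrinsics" (4x4, takes a point from camera to world coordinates). Camera axes: x right, y down, z forward; pixel columns grow to the right and rows downward; lengths in m; the calibration is good to about 2 mm. A picture is of the moment at which its call begins: read the wrist's pose just before it. get_calibration takes no time and is no camera call; for the wrist camera it gives the pose at the moment of the call.
- workorder.close_job(): hands the job in; it is judged then, once.
The state is a dict: "time_s": time; "joint_pos": joint angles; "dq": joint speeds; "joint_efforts": joint torques, N m; "ee_pos": TCP position; "tool_rot": TCP orientation; "wrist_force": force on the tool from outside, world axes, zero at the start; "wrist_torque": the same for the moment, N m; "grip_width": opening from 0.0 (shut) to 1.0 (fully open); "gripper_force": force on a finger pad.
Only numpy, scipy, OpenCV 4.12 (cv2) and the standard library are available. Lean on these libraries where they do the work, as an engineer would, in place of code of your own. Each camera call takes 0.05 s, during which the arm holds its last target. There are 200 camera calls.

## Working session

There is one attempt and no reset: what is moved stays moved. The work goes in short steps, Python scripts to look and compute and a tool call to move; the robot and the scene stay as the last step left them, time stands still between calls to the robot, and variables do not carry over. Pictures are saved under pics/ and viewed, at most 10 in all, crops included, and the job is handed in when it is done.

Besides the shell and the picture viewer there is one more tool, called after "Call:" as name(argument=value, ...) on one line, values as JSON. arm_command: Moves the arm, as the interface text tells. Its arguments: {"type":"object","properties":{"xyz":{"type":"array","items":{"type":"array","items":{"type":"number"}}},"rotation":{"type":"array","items":{"type":"array","items":{"type":"number"}}},"jaw":{"type":"array","items":{"type":"number"}},"newtons":{"type":"number"}},"required":["xyz","rotation","jaw"]}

```bash
mkdir -p pics; ls
cat > h.py <<'E'
import numpy as np, cv2
from rig import read_state, vision, workorder, arm
def snap(n):
    c=vision.get_calibration(n); p,d=vision.snapshot(n); return p,d,c
def cloud(d,c):
    v,u=np.mgrid[:d.shape[0],:d.shape[1]]
    P=np.stack([(u-c['cx'])/c['fx']*d,(v-c['cy'])/c['fy']*d,d],-1)
    E=np.array(c['extrinsics']); W=P@E[:3,:3].T+E[:3,3]; W[d<=0]=np.nan; return W
def save(p,n): cv2.imwrite('pics/'+n+'.png',p[...,::-1])
E
python3 - <<'E'
from h import *
for n in ['scene','side']:
    p,d,c=snap(n); save(p,n+'0'); np.savez('/tmp/'+n,p=p,d=d,**{k:np.array(v) for k,v in c.items()})
    E=np.array(c['extrinsics']);print(n,E[:3,3].round(3),E[:3,2].round(3),c['fx'])
a=cv2.imread('pics/scene0.png');b=cv2.imread('pics/side0.png')
s=read_state();print(s)
E
```

```text
pics
scene [-0.155  1.184  0.681] [ 0.412 -0.818 -0.401] 481.9702150189562
side [-0.152 -0.99   0.669] [ 0.499  0.737 -0.456] 450.8933133676643
{'time_s': 0.1, 'joint_pos': array([-1.31467828,  0.70702881, -0.02760802,  1.48494532,  0.02197033,
        0.9509298 , -0.07549361]), 'dq': array([-3.01444831e-04, -2.09574586e-03, -5.77058869e-05,  3.03174588e-04,
        1.45961868e-04,  3.66839785e-04, -7.88977284e-04]), 'joint_efforts': array([ 1.50960499e-03, -8.84283543e+01,  1.23622455e+00, -2.36453640e+01,
        1.69923319e-02,  5.03912466e-03,  1.04581895e-04]), 'ee_pos': array([0.16865399, 0.54946618, 0.24188278]), 'tool_rot': array([[-9.55973588e-01,  2.93452583e-01, -2.83463010e-04],
       [ 2.93452719e-01,  9.55973097e-01, -9.69381147e-04],
       [-1.34843896e-05, -1.00988576e-03, -9.99999490e-01]]), 'wrist_force': array([0.15058543, 0.12304967, 0.90388412]), 'wrist_torque': array([ 0.02173718, -0.0143885 , -0.01261041]), 'gripper_force': 0.0, 'grip_width': 1.002222061294393}
```

View pics/scene0.png

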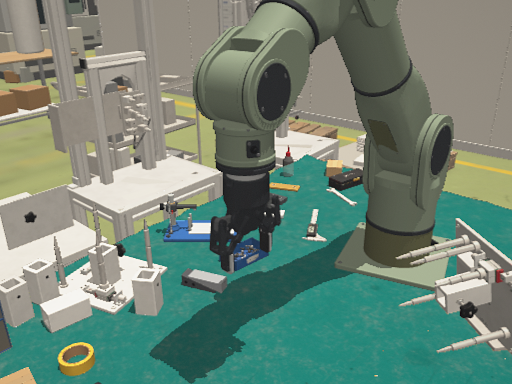

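View pics/side0.png

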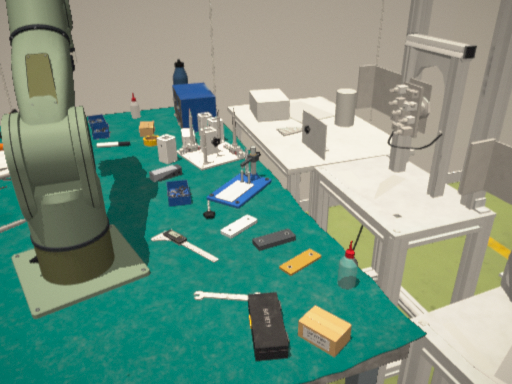

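The scene view shows the parallel at (205,282) and the station at (190,228), partly hidden by the arm. In the side view the station is at (240,190), aluminium at (239,226), steel at (274,239), brass at (300,262), parallel at (165,174), tray at (179,192), knob at (208,213) and bottle at (348,268).

```bash
cat >> h.py <<'E'
def rect(W,mask):
    """world xy min-area rectangle of masked cloud points -> centre, long-axis yaw, sizes, z median"""
    Q=W[mask]; Q=Q[~np.isnan(Q).any(1)]
    (cx,cy),(w,h),a=cv2.minAreaRect((Q[:,:2]*1000).astype(np.float32))
    if w<h: a+=90;w,h=h,w
    a=(a+90)%180-90
    return np.round([cx,cy,w,h,a,np.median(Q[:,2])*1000,len(Q)],1)
E
python3 - <<'E'
from h import *
z=np.load('/tmp/side.npz');c={k:z[k] for k in z.files};d=z['d'];W=cloud(d,c)
hsv=cv2.cvtColor(z['p'],cv2.COLOR_RGB2HSV)
for n,(u,v,r) in dict(alu=(239,226,24),steel=(274,239,26),brass=(300,262,26),par=(165,174,20),tray=(179,192,18),knob=(208,213,12),bottle=(348,268,26),station=(240,190,35)).items():
    m=np.zeros(d.shape,bool);m[v-r:v+r,u-r:u+r]=1
    m&=(W[...,2]>0.005)
    k,l=cv2.connectedComponents(m.astype(np.uint8))
    b=max(range(1,k),key=lambda i:(l==i).sum()); print(n,rect(W,l==b), W[v,u].round(3))
# bench level
print(np.nanmedian(W[280:330,120:200,2]))
E
```

```text
alu [415.3 -81.7 113.6  44.7  15.4  10.  353. ] [ 0.41  -0.091  0.012]
steel [ 451.4 -194.1  111.4   43.9   -8.1   14.   468. ] [ 0.447 -0.202  0.015]
brass [ 449.3 -306.3  110.9   41.2    7.2    6.6  390. ] [ 0.446 -0.309  0.006]
par [389.6 341.4 110.5  42.6   4.7  24.  331. ] [0.383 0.33  0.018]
tray [363.  187.2 131.3  73.7  68.9  14.7 425. ] [0.367 0.193 0.012]
knob [375.1  18.3  32.1  28.8 -31.2  12.5  89. ] [0.373 0.016 0.016]
bottle [ 525.8 -372.2  186.5   41.7   52.5   48.5  684. ] [ 0.469 -0.443  0.06 ]
station [ 584.2  187.6  415.5  218.6   61.7   11.9 1645. ] [0.528 0.086 0.015]
-0.0014599779052976714
```

Run:
```python
from h import *
s=read_state();E=np.array(vision.get_calibration('wrist')['extrinsics']);R=np.array(s['tool_rot'])
print((R.T@(E[:3,3]-s['ee_pos'])).round(3));print((R.T@E[:3,:3]).round(3)); print(vision.get_calibration('wrist')['fx'])
z=np.load('/tmp/side.npz');c={k:z[k] for k in z.files};W=cloud(z['d'],c);hsv=cv2.cvtColor(z['p'],cv2.COLOR_RGB2HSV)
m=(hsv[...,0]>100)&(hsv[...,0]<125)&(hsv[...,1]>150)&(W[...,2]<.03)&(W[...,2]>.003)
m[:, :200]=0;m[:,280:]=0; print(rect(W,m))
```

```text
[ 0.081 -0.001 -0.132]
[[-0.001 -0.948 -0.317]
 [ 1.    -0.001  0.001]
 [-0.001 -0.317  0.948]]
331.9295170726171
[539.9 106.5 212.7 122.4  25.3   9.8 593. ]
```

Call:
arm_command(xyz=[[-32, -24.5, -5], [-32, -24.5, -5], [-32, -24.5, -5], [-32, -24.5, -5], [-32, -24.5, -5], [-32, -24.5, -5], [-32, -24.5, 0], [-32, -24.5, 0], [-32, -24.5, 0], [-32, -24.5, 0], [-32, -24.5, 0], [-32, -24.5, 0]], rotation=[[0, 0, 0], [0, 0, 0], [0, 0, 0], [0, 0, 0], [0, 0, 0], [0, 0, 0], [0, 0, 0], [0, 0, 0], [0, 0, 0], [0, 0, 0], [0, 0, 0], [0, 0, 0]], jaw=[1, 1, 1, 1, 1, 1, 1, 1, 1, 1, 1, 1])

```text
time_s: 1.1
ee_pos: [0.4503, 0.154, 0.2723]
tool_rot: [[-0.956, 0.293, -0.0], [0.293, 0.956, -0.0], [0.0, -0.0, -1.0]]
wrist_force: [0.6, 0.7, -0.2]
grip_width: 1.005
gripper_force: 0.0
```

Call:
arm_command(xyz=[[-32, -24.5, 0], [-32, -24.5, 0], [0, 0, 0], [0, 0, 0], [0, 0, 0], [0, 0, 0], [0, 0, 0], [0, 0, 0], [0, 0, 0], [0, 0, 0]], rotation=[[0, 0, 0], [0, 0, 0], [0, 0, -6.5], [0, 0, -6.5], [0, 0, -6.5], [0, 0, -6.5], [0, 0, -6.5], [0, 0, -6.5], [0, 0, 0], [0, 0, 0]], jaw=[1, 1, 1, 1, 1, 1, 1, 1, 1, 1])

```text
time_s: 1.93
ee_pos: [0.4963, 0.0901, 0.2721]
tool_rot: [[-0.929, -0.37, -0.0], [-0.37, 0.929, 0.0], [0.0, 0.0, -1.0]]
wrist_force: [-0.5, -0.0, -0.5]
grip_width: 1.002
gripper_force: 0.0
```

Run:
```python
from h import *
s=read_state();print(s['time_s'],s['ee_pos'],s['tool_rot'][:,0],s['joint_pos'])
p,d,c=snap('wrist');save(p,'w1');np.savez('/tmp/w1',p=p,d=d,**{k:np.array(v) for k,v in c.items()})
```

```text
1.9333 [0.49630793 0.09012868 0.27212824] [-9.29025348e-01 -3.70015866e-01  4.02067502e-04] [-0.07215248  0.57361209 -0.29968872  1.683854    0.20330136  0.91520921
  1.49864833]
```

View pics/w1.png

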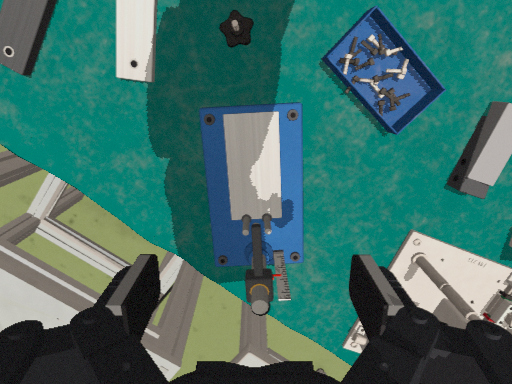

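The wrist view shows the station head-on: blue plate corners (202,107) to (302,262), bright seat at (253,165), pins at (248,225) and (268,225), the dark finger at (257,240) over the pins, tray at (385,70), knob at (237,30).

Run:
```python
from h import *
z=np.load('/tmp/w1.npz');c={k:z[k] for k in z.files};d=z['d'];W=cloud(d,c);hsv=cv2.cvtColor(z['p'],cv2.COLOR_RGB2HSV)
H,S,V=hsv[...,0],hsv[...,1],hsv[...,2]
roi=np.zeros(d.shape,bool);roi[95:280,195:310]=1
blue=(H>100)&(H<125)&(S>120)&roi&(W[...,2]>.004)&(W[...,2]<.03)
print('plate',rect(W,blue))
seat=(S<60)&(V>80)&roi&(abs(W[...,2]-.016)<.006); seat=cv2.erode(seat.astype(np.uint8),np.ones((2,2)))>0
seat[222:]=0
print('seat',rect(W,seat))
zs=W[...,2]
print('bench',np.nanmedian(zs[300:310,190:200]),np.nanmedian(zs[80:95,180:240]))
for v in range(205,275,4): print(v,(zs[v,236:286:3]*1000).round(0))
```

```text
plate [ 543.3  108.7  209.6  119.1   24.8   12.3 8296. ]
seat [ 511.1  106.   131.2   84.2   24.6   16.2 5409. ]
bench -0.15551413597452646 0.00044236625050436684
205 [17. 16. 16. 18. 15. 16. 16. 17. 16. 17. 16. 16. 16. 16. 16. 15. 12.]
209 [16. 16. 16. 16. 16. 16. 16. 16. 15. 17. 17. 15. 17. 17. 16. 16. 13.]
213 [17. 16. 15. 15. 17. 16. 16. 15. 16. 16. 15. 16. 17. 16. 16. 16. 12.]
217 [16. 16. 17. 19. 20. 15. 16. 16. 18. 17. 23. 21. 16. 16. 16. 15. 12.]
221 [11. 13. 17. 33. 31. 13. 11. 12. 12. 12. 35. 35. 14. 12. 13. 12. 12.]
225 [12. 13. 12. 46. 41. 12. 86. 86. 85. 13. 45. 48. 12. 12. 13. 12. 12.]
229 [11. 13. 11. 55. 54. 13. 91. 91. 91. 12. 57. 57. 13. 13. 13. 11. 13.]
233 [12. 12. 12. 56. 55. 13. 90. 91. 91. 11. 57. 56. 11. 13. 12. 12. 13.]
237 [12. 13. 12. 13. 13. 13. 90. 90. 91. 12. 12. 12. 11. 12. 13. 13. 12.]
241 [12. 12. 13. 12. 14. 12. 91. 91. 90. 14. 12. 14. 14. 12. 11. 11. 12.]
245 [13. 12. 13. 12. 17. 18. 90. 92. 93. 21. 19. 15. 11. 13. 12. 13. 13.]
249 [13. 14. 13. 14. 21. 23. 91. 91. 92. 26. 23. 19. 12. 12. 12. 12. 13.]
253 [10. 12. 12. 17. 22. 29. 91. 91. 90. 29. 28. 22. 18. 20. 19. 18. 12.]
257 [13. 12. 12. 18. 24. 29. 91. 91. 92. 38. 28. 24. 16. 27. 28. 28. 13.]
261 [11. 12. 12. 13. 19. 29. 90. 91. 91. 46. 29. 19. 12. 37. 37. 36. 37.]
265 [12. 13. 10. 12.  0. -0. 92. 90. 91. 57. -0. nan -0. 46. 47. 47. 47.]
269 [ 3.  2.  1.  1. 75. 77. 91. 90. 91. 78. 79. 79.  1. 55. 55. 55. 56.]
273 [ 3.  3.  3.  1. 84. 85. 91. 90. 91. 85. 86. 87. -0.  1. 65. 65. 66.]
```

Run:
```python
from h import *
z=np.load('/tmp/w1.npz');c={k:z[k] for k in z.files};d=z['d'];W=cloud(d,c);Z=W[...,2]
hsv=cv2.cvtColor(z['p'],cv2.COLOR_RGB2HSV);H,S,V=[hsv[...,i] for i in range(3)]
roi=np.zeros(d.shape,bool);roi[95:275,195:310]=1
pin=roi&(Z>.0535)&(Z<.059);pin[237:]=0
P=[]
for sl in (slice(230,258),slice(258,285)):
    m=np.zeros_like(pin);m[:,sl]=pin[:,sl];q=W[m];P.append(q.mean(0));print(q.mean(0).round(4),len(q))
dv=P[1]-P[0];print('pin dist',np.hypot(*dv[:2]),'yaw',np.degrees(np.arctan2(-dv[0],dv[1])))
f=roi&(Z>.085)&(Z<.095); f[262:]=0; print('finger',rect(W,f))
# row-wise edges of seat (z jump 12->16 in colour) : edges of blue plate in rows 120..250
def side(mask,rows,fn):
    pts=[]
    for v in rows:
        u=np.flatnonzero(mask[v]); u=u[(u>190)&(u<312)]
        if len(u): pts.append(W[v,fn(u)])
    pts=np.array(pts);pts=pts[~np.isnan(pts).any(1)];l=cv2.fitLine((pts[:,:2]*1000).astype(np.float32),cv2.DIST_HUBER,0,.01,.01).ravel()
    return np.round([np.degrees(np.arctan(l[1]/l[0])),l[2],l[3]],1)
blue=(H>100)&(H<125)&(S>120)&roi&(Z>.007)&(Z<.03)
r=range(120,250)
print('blue L/R',side(blue,r,min),side(blue,r,max))
seat=(S<70)&(V>60)&roi&(abs(Z-.016)<.004);seat=cv2.morphologyEx(seat.astype(np.uint8),cv2.MORPH_OPEN,np.ones((5,5)))>0
r=range(120,215);print('seat L/R',side(seat,r,min),side(seat,r,max)); s2=seat.copy();s2[217:]=0;print(rect(W,s2))
```

```text
[0.579  0.1113 0.0559] 35
[0.5682 0.1347 0.056 ] 37
pin dist 0.025805794216772315 yaw 24.76485701738069
finger [572.7 122.5  41.6  10.   24.8  90.8 348. ]
blue L/R [ 24.8 567.9  55.7] [ 24.4 510.9 158.7]
seat L/R [ 24.7 530.1  68.2] [ 24.8 505.  125.7]
[ 514.7   95.3  130.1   64.6   24.7   16.2 5530. ]
```

Finger top is about 90.8 mm, so the button sits about 58 mm above the seat and plates 8 and 12 suit. The station is at (542.9, 108.6) with yaw 24.75°. Next I hover over the brass plate.

Call:
arm_command(xyz=[[17.9, -28.7, 5], [17.9, -28.7, 5], [17.9, -28.7, 5], [17.9, -28.7, 5], [17.9, -28.7, 5], [17.9, -28.7, 5], [17.9, -28.7, 5], [17.9, -28.7, 5], [17.9, -28.7, 5], [17.9, -28.7, 5], [17.9, -28.7, 10], [17.9, -28.7, 10]], rotation=[[0, 0, 0], [0, 0, 0], [0, 0, 0], [0, 0, 0], [0, 0, 0], [0, 0, 0], [0, 0, 0], [0, 0, 0], [0, 0, 0], [0, 0, 0], [0, 0, 0], [0, 0, 0]], jaw=[1, 1, 1, 1, 1, 1, 1, 1, 1, 1, 1, 1])

```text
time_s: 2.98
ee_pos: [0.4252, -0.311, 0.2021]
tool_rot: [[-0.929, -0.37, 0.0], [-0.37, 0.929, -0.001], [0.0, -0.001, -1.0]]
wrist_force: [0.6, 0.7, 0.2]
grip_width: 0.997
gripper_force: 0.0
```

Call:
arm_command(xyz=[[0, 0, 0], [0, 0, 0], [0, 0, 0], [0, 0, 0], [0, 0, 0]], rotation=[[0, 0, 5], [0, 0, 5], [0, 0, 4.5], [0, 0, 0], [0, 0, 0]], jaw=[0.4, 0.4, 0.4, 0.4, 0.4])

```text
time_s: 3.4
ee_pos: [0.4259, -0.3092, 0.2023]
tool_rot: [[-0.991, -0.13, -0.0], [-0.13, 0.991, -0.0], [0.0, -0.0, -1.0]]
wrist_force: [-0.7, 0.3, 0.2]
grip_width: 0.7
gripper_force: 0.0
```

Run:
```python
from h import *
s=read_state();print(s['time_s'],s['ee_pos'],s['tool_rot'][:,0],s['joint_pos'],s['grip_width'])
p,d,c=snap('wrist');save(p,'w2');np.savez('/tmp/w2',p=p,d=d,**{k:np.array(v) for k,v in c.items()})
W=cloud(d,c);Z=W[...,2]
m=((Z>.005)&(Z<.02)).astype(np.uint8);m=cv2.morphologyEx(m,cv2.MORPH_OPEN,np.ones((5,5)))
k,l,st,ce=cv2.connectedComponentsWithStats(m)
for i in range(1,k):
    if st[i,4]>800: print(ce[i].round(),rect(W,l==i))
```

```text
3.4 [ 0.42586627 -0.30924606  0.20234389] [-9.91499401e-01 -1.30110913e-01  2.98110547e-04] [ 0.70482568  0.69411664 -0.25264143  1.71358909  0.23409845  0.76350446
  2.03962159] 0.7002714378959072
[478. 182.] [ 417.6  -80.3  110.5   41.4   14.3   12.3 4406. ]
[256. 185.] [ 451.1 -304.8  110.    40.     7.1    8.2 3882. ]
[364. 202.] [ 454.1 -192.7  110.1   40.6   -8.5   16.2 4208. ]
[244. 287.] [ 570.6 -300.9   77.9   20.2   77.8    7.6  851. ]
```

View pics/w2.png

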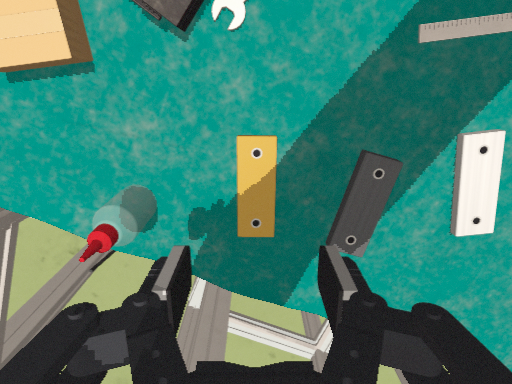

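The wrist view shows brass at (256,185), steel at (364,202), aluminium at (478,182), bottle at (120,220), and fingertips at (180,252) and (330,252). I'll read the fingertip depth before descending.

Run:
```python
from h import *
z=np.load('/tmp/w2.npz');c={k:z[k] for k in z.files};W=cloud(z['d'],c)
s=read_state();T=(W-s['ee_pos'])@np.array(s['tool_rot'])*1000
for sl in ((slice(235,384),slice(100,195)),(slice(235,384),slice(315,420))):
    q=T[sl].reshape(-1,3);q=q[(q[:,2]<40)&(q[:,2]>-60)]
    print('tip max z',np.sort(q[:,2])[-15:].round(1)); t=q[q[:,2]>np.sort(q[:,2])[-60]];print(t.mean(0).round(1), 'y',q[:,1].min().round(),q[:,1].max().round())
```

```text
tip max z [4.5 4.6 4.6 4.6 4.7 4.8 4.8 4.8 4.9 4.9 4.9 5.2 5.5 5.6 5.7]
[  0.2 -30.6   3.7] y -53.0 -22.0
tip max z [4.4 4.5 4.6 4.6 4.6 4.7 4.8 4.8 4.8 4.9 4.9 5.  5.1 5.2 5.8]
[ 0.4 29.2  3.5] y 21.0 53.0
```

Call:
arm_command(xyz=[[0, 1.3, 25], [0, 0, 30], [0, 0, 30], [0, 0, 30], [0, 0, 30], [0, 0, 25], [0, 0, 15], [0, 0, 6.5], [0, 0, 0], [0, 0, 0]], rotation=[[0, 0, 0.4], [0, 0, 0], [0, 0, 0], [0, 0, 0], [0, 0, 0], [0, 0, 0], [0, 0, 0], [0, 0, 0], [0, 0, 0], [0, 0, 0]], jaw=[0.3, 0.3, 0.3, 0.3, 0.3, 0.3, 0.3, 0.3, 0.3, 0.2], newtons=70)

```text
time_s: 4.28
ee_pos: [0.4258, -0.3082, 0.0114]
tool_rot: [[-0.992, -0.123, 0.0], [-0.123, 0.992, -0.0], [-0.0, -0.0, -1.0]]
wrist_force: [0.0, 0.9, 0.4]
grip_width: 0.604
gripper_force: 0.0
```

Call:
arm_command(xyz=[[0, 0, 0], [0, 0, 0], [0, 0, 0], [0, 0, 0], [0, 0, 0], [0, 0, 0]], rotation=[[0, 0, 0], [0, 0, 0], [0, 0, 0], [0, 0, 0], [0, 0, 0], [0, 0, 0]], jaw=[-0.3, -0.3, -0.3, -0.3, -0.3, -0.3])

```text
time_s: 4.78
ee_pos: [0.426, -0.3084, 0.0124]
tool_rot: [[-0.992, -0.123, 0.001], [-0.123, 0.992, -0.001], [-0.001, -0.001, -1.0]]
wrist_force: [-1.8, 1.9, 12.4]
grip_width: 0.435
gripper_force: 68.9
```

Call:
arm_command(xyz=[[0, 0, -10], [0, 0, -30], [0, 0, -30], [0, 0, -30], [-5.6, 30.6, 0], [-5.6, 30.6, 0], [-5.6, 30.6, 0], [-5.6, 30.6, 0], [-5.6, 30.6, 0], [-5.6, 30.6, 0], [-5.6, 30.6, 0], [-5.6, 30.6, 0]], rotation=[[0, 0, 0], [0, 0, 0], [0, 0, 0], [0, 0, 0], [0, 0, 0], [0, 0, 0], [0, 0, 0], [0, 0, 0], [0, 0, 0], [0, 0, 0], [0, 0, 0], [0, 0, 0]], jaw=[-0.3, -0.3, -0.3, -0.3, -0.3, -0.3, -0.3, -0.3, -0.3, -0.3, -0.3, -0.3])

```text
time_s: 5.78
ee_pos: [0.4401, -0.0583, 0.1119]
tool_rot: [[-0.992, -0.123, 0.001], [-0.123, 0.992, -0.0], [-0.001, -0.0, -1.0]]
wrist_force: [1.2, -0.2, -2.5]
grip_width: 0.436
gripper_force: 71.4
```

Call:
arm_command(xyz=[[-5.6, 30.6, 0], [-5.6, 30.6, 0], [-5.6, 30.6, 0], [-5.6, 30.6, 0], [0, 0, 0], [0, 0, 0], [0, 0, 0], [0, 0, 0], [0, 0, 0], [0, 0, 0]], rotation=[[0, 0, 0], [0, 0, 0], [0, 0, 0], [0, 0, 0], [0, 0, -4.5], [0, 0, -4.5], [0, 0, -4.5], [0, 0, -4.2], [0, 0, 0], [0, 0, 0]], jaw=[-0.3, -0.3, -0.3, -0.3, -0.3, -0.3, -0.3, -0.3, -0.3, -0.3])

```text
time_s: 6.62
ee_pos: [0.4474, 0.0645, 0.1116]
tool_rot: [[-0.909, -0.416, 0.001], [-0.416, 0.909, 0.0], [-0.001, -0.0, -1.0]]
wrist_force: [-0.6, -0.3, -3.5]
grip_width: 0.439
gripper_force: 71.5
```

```bash
cat >> h.py <<'E'
def tgt(x,y=0,z=None):
    """shift in tool axes (mm) to bring TCP to station x,y (mm), world z; and world yaw error (deg)"""
    s=read_state();R=np.array(s['tool_rot']);a=np.radians(24.75)
    t=np.array([542.9+x*np.cos(a)-y*np.sin(a),108.6+x*np.sin(a)+y*np.cos(a),s['ee_pos'][2]*1000 if z is None else z])
    dl=t-s['ee_pos']*1000
    yaw=np.degrees(np.arctan2(-R[1,0],-R[0,0]))
    print('t',s['time_s'],'shift',(R.T@dl).round(1),'yawerr tool z',round(yaw-24.75,2),'F',s['wrist_force'].round(1),'g',round(s['grip_width'],3))
def inst():
    s=read_state();a=np.radians(24.75);e=s['ee_pos'][:2]*1000-[542.9,108.6]
    return np.round([e@[np.cos(a),np.sin(a)],e@[-np.sin(a),np.cos(a)],s['ee_pos'][2]*1000],1)
E
python3 - <<'E'
from h import *
tgt(-105,0,60);print(inst())
p,d,c=snap('wrist');W=cloud(d,c);save(p,'w3')
s=read_state();T=(W-s['ee_pos'])@np.array(s['tool_rot'])*1000
hsv=cv2.cvtColor(p,cv2.COLOR_RGB2HSV);m=(hsv[...,0]>15)&(hsv[...,0]<32)&(hsv[...,1]>110)&(T[...,2]>-10)&(T[...,2]<30)
print(rect(T/1000,m))
E
```

```text
t 6.6167 shift [-0.1  0.1 51.6] yawerr tool z -0.16 F [-0.6 -0.3 -3.5] g 0.439
[-1.052e+02 -1.000e-01  1.116e+02]
[-1.560e+01 -8.000e-01  9.170e+01  3.960e+01 -6.000e-01  4.300e+00
  1.265e+04]
```

Call:
arm_command(xyz=[[0, 0, 20], [0, 0, 20], [0, 0, 20], [0, 0, 15], [0, 0, 5.6], [0, 0, 0], [-12, 0, 0], [-12, 0, 0], [-12, 0, 0], [-12, 0, 0], [0, 0, 0], [0, 0, 0]], rotation=[[0, 0, 0], [0, 0, 0], [0, 0, 0], [0, 0, 0], [0, 0, 0], [0, 0, 0], [0, 0, 0], [0, 0, 0], [0, 0, 0], [0, 0, 0], [0, 0, 0], [0, 0, 0]], jaw=[-0.3, -0.3, -0.3, -0.3, -0.3, -0.3, -0.3, -0.3, -0.3, -0.3, -0.3, -0.3])

```text
time_s: 7.67
ee_pos: [0.4912, 0.0847, 0.0312]
tool_rot: [[-0.909, -0.418, 0.001], [-0.418, 0.909, 0.0], [-0.001, -0.0, -1.0]]
wrist_force: [-0.9, -0.3, -3.7]
grip_width: 0.434
gripper_force: 71.5
```

Call:
arm_command(xyz=[[-2, 0, 0], [-1, 0, 0], [-1, 0, 0], [-1, 0, 0], [0, 0, 0]], rotation=[[0, 0, 0], [0, 0, 0], [0, 0, 0], [0, 0, 0], [0, 0, 0]], jaw=[-0.3, -0.3, -0.3, -0.3, -0.3])

```text
time_s: 8.08
ee_pos: [0.4955, 0.0868, 0.0302]
tool_rot: [[-0.908, -0.418, -0.0], [-0.418, 0.908, -0.0], [0.0, -0.0, -1.0]]
wrist_force: [0.2, -0.3, -2.7]
grip_width: 0.434
gripper_force: 71.5
```

Run:
```python
from h import *
print(inst());tgt(-50)
```

```text
[-52.2   0.   30.2]
t 8.0833 shift [-2.2 -0.  -0. ] yawerr tool z -0.01 F [ 0.2 -0.3 -2.7] g 0.434
```

Call:
arm_command(xyz=[[-1, 0, 0], [-0.7, 0, 0], [0, 0, 0]], rotation=[[0, 0, 0], [0, 0, 0], [0, 0, 0]], jaw=[-0.3, -0.3, -0.3])

```text
time_s: 8.33
ee_pos: [0.497, 0.0875, 0.0302]
tool_rot: [[-0.908, -0.418, -0.0], [-0.418, 0.908, -0.0], [0.0, -0.0, -1.0]]
wrist_force: [0.6, 0.6, -3.3]
grip_width: 0.437
gripper_force: 71.5
```

Call:
arm_command(xyz=[[-0.8, 0, 0], [0, 0, 0]], rotation=[[0, 0, 0], [0, 0, 0]], jaw=[-0.3, -0.3])

```text
time_s: 8.5
ee_pos: [0.4977, 0.0877, 0.0302]
tool_rot: [[-0.908, -0.418, -0.0], [-0.418, 0.908, -0.0], [0.0, -0.0, -1.0]]
wrist_force: [-1.1, 0.4, -2.0]
grip_width: 0.439
gripper_force: 71.5
```

Call:
arm_command(xyz=[[-0.8, 0, 0], [0, 0, 0]], rotation=[[0, 0, 0], [0, 0, 0]], jaw=[-0.3, -0.3])

```text
time_s: 8.67
ee_pos: [0.4978, 0.0879, 0.0301]
tool_rot: [[-0.908, -0.418, -0.001], [-0.418, 0.908, -0.001], [0.002, 0.0, -1.0]]
wrist_force: [-4.4, -1.5, -2.0]
grip_width: 0.437
gripper_force: 71.5
```

Call:
arm_command(xyz=[[0, 0, 0.7], [0, 0, 0.7], [0, 0, 0]], rotation=[[0, 0, 0], [0, 0, 0], [0, 0, 0]], jaw=[-0.3, -0.3, -0.3])

```text
time_s: 8.92
ee_pos: [0.4979, 0.0878, 0.0287]
tool_rot: [[-0.908, -0.418, -0.001], [-0.418, 0.908, -0.001], [0.001, -0.0, -1.0]]
wrist_force: [-5.5, -1.5, -1.3]
grip_width: 0.436
gripper_force: 71.7
```

Call:
arm_command(xyz=[[0, 0, 0], [0, 0, 0], [0, 0, 0], [0, 0, -10], [0, 0, -20], [10, 0, -25], [10, 0, -25], [10, 0, -25], [10, 0, -25]], rotation=[[0, 0, 0], [0, 0, 0], [0, 0, 0], [0, 0, 0], [0, 0, 0], [0, 0, 0], [0, 0, 0], [0, 0, 0], [0, 0, 0]], jaw=[0.3, 0.3, 0.3, 0.3, 0.3, 0.3, 0.3, 0.3, 0.3])

```text
time_s: 9.67
ee_pos: [0.4616, 0.0712, 0.1607]
tool_rot: [[-0.908, -0.419, 0.001], [-0.419, 0.908, -0.0], [-0.001, -0.0, -1.0]]
wrist_force: [0.2, -0.6, 0.3]
grip_width: 0.652
gripper_force: 0.0
```

Run:
```python
from h import *
print(inst(),read_state()['ee_pos'])
p,d,c=snap('wrist');W=cloud(d,c);save(p,'w4');Z=W[...,2]
hsv=cv2.cvtColor(p,cv2.COLOR_RGB2HSV);m=(hsv[...,0]>15)&(hsv[...,0]<32)&(hsv[...,1]>110)&(Z>.018)&(Z<.03)
r=rect(W,m);print(r);a=np.radians(24.75);e=r[:2]-[542.9,108.6];print(e@[np.cos(a),np.sin(a)],e@[-np.sin(a),np.cos(a)])
m=((Z>.006)&(Z<.02)).astype(np.uint8);m=cv2.morphologyEx(m,cv2.MORPH_OPEN,np.ones((5,5)))
k,l,st,ce=cv2.connectedComponentsWithStats(m)
for i in range(1,k):
    if st[i,4]>800: print(ce[i].round(),rect(W,l==i))
```

```text
[-8.950e+01  1.000e-01  1.607e+02] [0.46160148 0.07121307 0.16070663]
[ 520.8   97.6  110.1   39.1   25.1   24.3 4490. ]
-24.675221254446026 -0.7371947124987243
[105.  59.] [ 424.6  -77.7   95.    40.9   14.2   12.1 6390. ]
[243.  62.] [ 379.1   22.1   35.6   34.9  -65.3   13.8 1260. ]
[459. 125.] [ 361.8  191.8  110.9   61.4   67.5   14.1 2192. ]
[255. 246.] [5.4230e+02 1.0840e+02 2.0840e+02 1.2030e+02 2.4800e+01 1.2600e+01
 1.6765e+04]
[493. 347.] [525.7 383.8  88.3  22.6  72.1   8.3 842. ]
```

Call:
arm_command(xyz=[[23.6, -23.3, 0], [23.6, -23.3, 0], [23.6, -23.3, 0], [23.6, -23.3, 0], [23.6, -23.3, 0], [0, 0, 0], [0, 0, 0], [0, 0, 0], [0, 0, 0]], rotation=[[0, 0, 0], [0, 0, 0], [0, 0, 0], [0, 0, 0], [0, 0, 0], [0, 0, 3.5], [0, 0, 3.5], [0, 0, 3.5], [0, 0, 0]], jaw=[0.4, 0.4, 0.4, 0.4, 0.4, 0.4, 0.4, 0.4, 0.4])

```text
time_s: 10.47
ee_pos: [0.4038, -0.084, 0.1594]
tool_rot: [[-0.97, -0.243, 0.001], [-0.243, 0.97, -0.0], [-0.001, -0.001, -1.0]]
wrist_force: [-0.1, -0.4, 0.9]
grip_width: 0.699
gripper_force: 0.0
```

Run:
```python
from h import *
s=read_state();print(s['ee_pos'],s['joint_pos'].round(2));R=s['tool_rot'];print(R.T@(np.array([403.1,-84,14])-s['ee_pos']*1000),np.degrees(np.arctan2(-R[1,0],-R[0,0])))
p,d,c=snap('wrist');W=cloud(d,c);Z=W[...,2]
m=((Z>.006)&(Z<.02)).astype(np.uint8);m=cv2.morphologyEx(m,cv2.MORPH_OPEN,np.ones((5,5)))
k,l,st,ce=cv2.connectedComponentsWithStats(m)
for i in range(1,k):
    if st[i,4]>800: print(ce[i].round(),rect(W,l==i))
```

```text
[ 0.40379097 -0.08396072  0.1594418 ] [ 0.2   0.64 -0.13  2.15  0.22  0.36  1.71]
[  0.788927     0.20998493 145.44115096] 14.040589738578916
[379.   9.] [ 254.   -25.6   71.2   13.2  -76.9   13.5 1821. ]
[256. 187.] [ 417.2  -79.9  109.8   40.    14.2   12.2 5282. ]
[125. 197.] [ 454.  -192.4  110.9   40.2   -8.5   16.1 5479. ]
[377. 177.] [377.6  20.2  36.   29.4 -32.4  13.8 874. ]
[419. 274.] [ 479.5   92.3   96.    81.6  -65.4   13.  4010. ]
```

Call:
arm_command(xyz=[[0, 0, 25], [0, 0, 25], [0, 0, 25], [0, 0, 25], [0, 0, 25], [0, 0, 14], [0, 0, 6], [0, 0, 0]], rotation=[[0, 0, -0.2], [0, 0, 0], [0, 0, 0], [0, 0, 0], [0, 0, 0], [0, 0, 0], [0, 0, 0], [0, 0, 0]], jaw=[0.3, 0.3, 0.3, 0.3, 0.3, 0.3, 0.3, 0.3])

```text
time_s: 11.18
ee_pos: [0.413, -0.0855, 0.0202]
tool_rot: [[-0.968, -0.251, -0.015], [-0.251, 0.968, 0.004], [0.014, 0.007, -1.0]]
wrist_force: [-0.2, -0.1, 1.1]
grip_width: 0.648
gripper_force: 0.0
```

Call:
arm_command(xyz=[[0, 0, 0], [0, 0, 0], [0, 0, 0], [0, 0, 0], [0, 0, 0], [0, 0, 0]], rotation=[[0, 0, 0], [0, 0, 0], [0, 0, 0], [0, 0, 0], [0, 0, 0], [0, 0, 0]], jaw=[-0.3, -0.3, -0.3, -0.3, -0.3, -0.3])

```text
time_s: 11.68
ee_pos: [0.413, -0.0861, 0.0223]
tool_rot: [[-0.968, -0.249, -0.013], [-0.249, 0.968, 0.002], [0.012, 0.005, -1.0]]
wrist_force: [-1.1, -2.5, 23.1]
grip_width: 0.352
gripper_force: 11.4
```

Call:
arm_command(xyz=[[0, 0, 0], [0, 0, 0], [0, 0, -20], [0, 0, -25], [0, 0, -25], [0, 0, -20], [0, 0, 0], [0, 0, 0]], rotation=[[0, 0, 0], [0, 0, 0], [0, 0, 0], [0, 0, 0], [0, 0, 0], [0, 0, 0], [0, 0, 0], [0, 0, 0]], jaw=[0.4, 0.4, 0.4, 0.4, 0.4, 0.4, 0.4, 0.4])

```text
time_s: 12.35
ee_pos: [0.4145, -0.0861, 0.1118]
tool_rot: [[-0.968, -0.249, -0.012], [-0.249, 0.968, 0.003], [0.011, 0.006, -1.0]]
wrist_force: [-0.7, 0.0, 0.3]
grip_width: 0.7
gripper_force: 0.0
```

Run:
```python
from h import *
p,d,c=snap('wrist');W=cloud(d,c);Z=W[...,2]
m=((Z>.006)&(Z<.02)).astype(np.uint8);m=cv2.morphologyEx(m,cv2.MORPH_OPEN,np.ones((5,5)))
k,l,st,ce=cv2.connectedComponentsWithStats(m)
for i in range(1,k):
    r=rect(W,l==i)
    if st[i,4]>800 and abs(r[1]+80)<30: 
        print(ce[i].round(),r); a=np.radians(r[4]);t=np.array([r[0]+5*np.cos(a),r[1]+5*np.sin(a),14])
        s=read_state();R=s['tool_rot'];print(s['ee_pos'],R,s['joint_pos'].round(2));print(R.T@(t-s['ee_pos']*1000),np.degrees(np.arctan2(-R[1,0],-R[0,0])))
        Rt=np.array([[-np.cos(a),-np.sin(a),0],[-np.sin(a),np.cos(a),0],[0,0,-1]]); print('rotvec',np.degrees(cv2.Rodrigues(R.T@Rt)[0]).ravel())
```

```text
[261. 196.] [ 417.7  -80.1  110.6   40.1   14.4   12.2 7463. ]
[ 0.41413403 -0.08602255  0.11097583] [[-0.96830702 -0.24938323 -0.01376693]
 [-0.24944391  0.96838504  0.00285488]
 [ 0.01261973  0.00619848 -0.99990116]] [ 0.18  0.76 -0.09  2.15  0.23  0.26  1.72]
[-11.15370747   4.24131394  96.87093396] 14.445783664085294
rotvec [ 0.35488355 -0.72321593  0.04354173]
```

Call:
arm_command(xyz=[[-11.2, 4.2, 0], [0, 0, 0], [0, 0, 20], [0, 0, 25], [0, 0, 25], [0, 0, 15], [0, 0, 8], [0, 0, 0]], rotation=[[0.35, -0.7, 0], [0, 0, 0], [0, 0, 0], [0, 0, 0], [0, 0, 0], [0, 0, 0], [0, 0, 0], [0, 0, 0]], jaw=[0.3, 0.3, 0.3, 0.3, 0.3, 0.3, 0.3, 0.3])

```text
time_s: 13.07
ee_pos: [0.4229, -0.0788, 0.0162]
tool_rot: [[-0.968, -0.25, -0.006], [-0.25, 0.968, 0.0], [0.006, 0.002, -1.0]]
wrist_force: [0.4, 0.3, -0.3]
grip_width: 0.644
gripper_force: 0.0
```

Call:
arm_command(xyz=[[0, 0, 3], [0, 0, 0], [0, 0, 0], [0, 0, 0], [0, 0, 0], [0, 0, 0], [0, 0, 0]], rotation=[[0, -0.35, 0], [0, 0, 0], [0, 0, 0], [0, 0, 0], [0, 0, 0], [0, 0, 0], [0, 0, 0]], jaw=[0.3, -0.3, -0.3, -0.3, -0.3, -0.3, -0.3])

```text
time_s: 13.65
ee_pos: [0.4268, -0.0796, 0.0173]
tool_rot: [[-0.968, -0.249, 0.003], [-0.249, 0.968, 0.002], [-0.003, 0.001, -1.0]]
wrist_force: [-0.4, 0.8, 11.2]
grip_width: 0.434
gripper_force: 68.8
```

Call:
arm_command(xyz=[[0, 0, -10], [0, 0, -25], [0, 0, -30], [0, 0, -30], [0, 0, -5], [0, 0, 0]], rotation=[[0, 0, 0], [0, 0, 0], [0, 0, 0], [0, 0, 0], [0, 0, 0], [0, 0, 0]], jaw=[-0.3, -0.3, -0.3, -0.3, -0.3, -0.3])

```text
time_s: 14.15
ee_pos: [0.4268, -0.0801, 0.1185]
tool_rot: [[-0.969, -0.249, 0.005], [-0.249, 0.969, 0.002], [-0.005, 0.001, -1.0]]
wrist_force: [0.8, 0.1, -2.9]
grip_width: 0.434
gripper_force: 70.9
```

```bash
cat >> h.py <<'E'
def lev():
    R=np.array(read_state()['tool_rot']);a=np.radians(24.75)
    Rt=np.array([[-np.cos(a),-np.sin(a),0],[-np.sin(a),np.cos(a),0],[0,0,-1]])
    print('rotvec to station',np.degrees(cv2.Rodrigues(R.T@Rt)[0]).ravel().round(2))
E
python3 - <<'E'
from h import *
tgt(-75,0,110);lev();print(inst(),read_state()['joint_pos'].round(2))
p,d,c=snap('wrist');W=cloud(d,c);s=read_state();T=(W-s['ee_pos'])@np.array(s['tool_rot'])*1000
m=(abs(T[...,0]+30)<60)&(abs(T[...,1])<26)&(T[...,2]>-5)&(T[...,2]<9);print(rect(T/1000,m))
E
```

```text
t 14.15 shift [-85.5 140.5   9. ] yawerr tool z -10.34 F [ 0.8  0.1 -2.9] g 0.434
rotvec to station [ 1.000e-02  2.900e-01 -1.034e+01]
[-184.4 -122.8  118.5] [ 0.17  0.74 -0.09  2.12  0.22  0.28  1.7 ]
[-8.1000e+00  0.0000e+00  7.6200e+01  5.1900e+01  0.0000e+00  3.7000e+00
  1.1708e+04]
```

Call:
arm_command(xyz=[[-18.2, 24.1, 0], [-18.2, 24.1, 0], [-18.2, 24.1, 0], [-18.2, 24.1, 0], [-18.2, 24.1, 0], [-18.1, 24.3, 0], [0, 0, 0], [0, 0, 0], [0, 0, 0], [0, 0, 0], [0, 0, 0]], rotation=[[0, 0.29, 0], [0, 0, 0], [0, 0, 0], [0, 0, 0], [0, 0, 0], [0, 0, 0], [0, 0, -3.4], [0, 0, -3.5], [0, 0, -3.4], [0, 0, 0], [0, 0, 0]], jaw=[-0.3, -0.3, -0.3, -0.3, -0.3, -0.3, -0.3, -0.3, -0.3, -0.3, -0.3])

```text
time_s: 15.12
ee_pos: [0.4952, 0.0875, 0.1153]
tool_rot: [[-0.909, -0.417, -0.006], [-0.417, 0.909, 0.001], [0.005, 0.003, -1.0]]
wrist_force: [-0.1, -0.5, -1.4]
grip_width: 0.435
gripper_force: 71.0
```

Run:
```python
from h import *
tgt(-51,0,43);lev();print(inst())
p,d,c=snap('wrist');save(p,'w5')
```

```text
t 15.1167 shift [-1.5 -1.  72.3] yawerr tool z -0.12 F [-0.1 -0.5 -1.4] g 0.435
rotvec to station [ 0.18 -0.28 -0.12]
[-52.1   0.8 115.3]
```

View pics/w5.png

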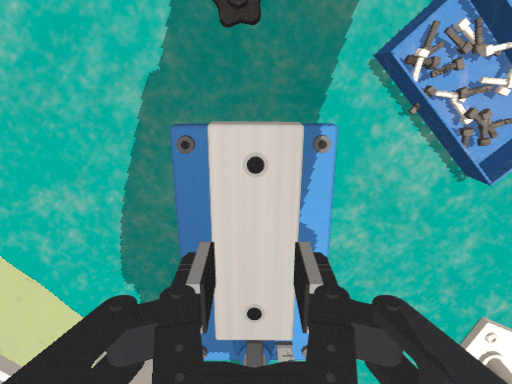

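The aluminium plate is held squarely, its far end at (255,340), with the gauge finger just beyond at (255,352). I lower it onto the brass plate short of the finger.

Call:
arm_command(xyz=[[0, -1, 0], [0, 0, 0], [0, 0, 20], [0, 0, 20], [0, 0, 18], [0, 0, 10], [0, 0, 4], [0, 0, 0]], rotation=[[0.18, -0.28, -0.12], [0, 0, 0], [0, 0, 0], [0, 0, 0], [0, 0, 0], [0, 0, 0], [0, 0, 0], [0, 0, 0]], jaw=[-0.3, -0.3, -0.3, -0.3, -0.3, -0.3, -0.3, -0.3])

```text
time_s: 15.83
ee_pos: [0.4959, 0.0867, 0.0437]
tool_rot: [[-0.907, -0.42, 0.0], [-0.42, 0.907, 0.0], [-0.0, -0.0, -1.0]]
wrist_force: [0.4, 0.4, -0.9]
grip_width: 0.435
gripper_force: 71.0
```

Call:
arm_command(xyz=[[0, 0, 1], [0, 0, 0.7], [0, 0, 0]], rotation=[[0, 0, 0], [0, 0, 0], [0, 0, 0]], jaw=[-0.3, -0.3, -0.3])

```text
time_s: 16.08
ee_pos: [0.4964, 0.0868, 0.043]
tool_rot: [[-0.907, -0.42, 0.002], [-0.42, 0.907, 0.001], [-0.002, -0.0, -1.0]]
wrist_force: [1.2, -0.4, -2.7]
grip_width: 0.432
gripper_force: 71.0
```

Call:
arm_command(xyz=[[0, 0, 1], [0, 0, 0]], rotation=[[0, 0, 0], [0, 0, 0]], jaw=[-0.3, -0.3])

```text
time_s: 16.25
ee_pos: [0.4962, 0.0868, 0.0416]
tool_rot: [[-0.907, -0.42, 0.002], [-0.42, 0.907, 0.0], [-0.002, -0.0, -1.0]]
wrist_force: [0.5, 0.2, -1.3]
grip_width: 0.437
gripper_force: 71.0
```

Call:
arm_command(xyz=[[0, 0, 1], [0, 0, 0]], rotation=[[0, 0, 0], [0, 0, 0]], jaw=[-0.3, -0.3])

```text
time_s: 16.42
ee_pos: [0.4963, 0.0867, 0.0413]
tool_rot: [[-0.907, -0.42, 0.002], [-0.42, 0.907, 0.0], [-0.002, -0.001, -1.0]]
wrist_force: [-3.5, -0.5, 20.3]
grip_width: 0.435
gripper_force: 73.6
```

Call:
arm_command(xyz=[[0, 0, 0], [0, 0, 0], [0, 0, 0], [0, 0, -15], [0, 0, 0], [17, 0, 0], [17, 0, 0], [0, 0, 0], [0, 0, 12], [0, 0, 4], [0, 0, 0], [0, 0, 0]], rotation=[[0, 0, 0], [0, 0, 0], [0, 0, 0], [0, 0, 0], [0, 0, 0], [0, 0, 0], [0, 0, 0], [0, 0, 0], [0, 0, 0], [0, 0, 0], [0, 0, 0], [0, 0, 0]], jaw=[0.3, 0.3, 0.3, 0.3, 0.3, 0.3, 0.3, 0.3, 0.3, 0.3, 0.3, 0.3])

```text
time_s: 17.42
ee_pos: [0.4652, 0.0725, 0.0392]
tool_rot: [[-0.907, -0.42, 0.001], [-0.42, 0.907, 0.0], [-0.001, -0.0, -1.0]]
wrist_force: [0.0, 0.3, 0.1]
grip_width: 0.647
gripper_force: 0.0
```

Run:
```python
from h import *
tgt(-85,0,38.5);lev();print(inst())
```

```text
t 17.4167 shift [-0.6  0.3  0.7] yawerr tool z 0.11 F [0.  0.3 0.1] g 0.647
rotvec to station [-0.01  0.05  0.11]
[-85.6  -0.3  39.2]
```

Call:
arm_command(xyz=[[0, 0, 0], [0, 0, 0], [0, 0, 0], [0, 0, 0], [0, 0, 0], [0, 0, -0.8], [0, 0, 0], [-9, 0, 0], [-10, 0, 0], [-10, 0, 0], [-2, 0, 0], [0, 0, 0]], rotation=[[0, 0, 0], [0, 0, 0], [0, 0, 0], [0, 0, 0], [0, 0, 0], [0, 0, 0], [0, 0, 0], [0, 0, 0], [0, 0, 0], [0, 0, 0], [0, 0, 0], [0, 0, 0]], jaw=[-0.3, -0.3, -0.3, -0.3, -0.3, -0.3, -0.3, -0.3, -0.3, -0.3, -0.3, -0.3])

```text
time_s: 18.42
ee_pos: [0.4935, 0.0856, 0.0402]
tool_rot: [[-0.907, -0.42, 0.002], [-0.42, 0.907, 0.0], [-0.002, -0.0, -1.0]]
wrist_force: [0.5, 0.0, 0.1]
grip_width: 0.44
gripper_force: 70.4
```

Call:
arm_command(xyz=[[-1, 0, 0], [-1, 0, 0], [0, 0, 0]], rotation=[[0, 0, 0], [0, 0, 0], [0, 0, 0]], jaw=[-0.3, -0.3, -0.3])

```text
time_s: 18.67
ee_pos: [0.495, 0.0862, 0.0402]
tool_rot: [[-0.907, -0.42, 0.001], [-0.42, 0.907, 0.0], [-0.001, -0.0, -1.0]]
wrist_force: [-0.4, 0.2, -1.8]
grip_width: 0.44
gripper_force: 70.3
```

Call:
arm_command(xyz=[[-1, 0, 0], [0, 0, 0]], rotation=[[0, 0, 0], [0, 0, 0]], jaw=[-0.3, -0.3])

```text
time_s: 18.83
ee_pos: [0.4961, 0.0867, 0.0402]
tool_rot: [[-0.907, -0.42, 0.001], [-0.42, 0.907, 0.0], [-0.001, -0.0, -1.0]]
wrist_force: [-0.2, 0.8, -1.0]
grip_width: 0.439
gripper_force: 70.3
```

Run:
```python
from h import *
print(inst());lev()
```

```text
[-51.7  -0.3  40.2]
rotvec to station [-0.02  0.07  0.1 ]
```

Call:
arm_command(xyz=[[-0.8, 0, 0], [0, 0, 0]], rotation=[[0, 0, 0], [0, 0, 0]], jaw=[-0.3, -0.3])

```text
time_s: 19.0
ee_pos: [0.4969, 0.0871, 0.0402]
tool_rot: [[-0.907, -0.42, 0.001], [-0.42, 0.907, 0.0], [-0.001, -0.0, -1.0]]
wrist_force: [0.2, 0.1, -1.9]
grip_width: 0.436
gripper_force: 70.3
```

Call:
arm_command(xyz=[[-0.8, 0, 0], [0, 0, 0]], rotation=[[0, 0, 0], [0, 0, 0]], jaw=[-0.3, -0.3])

```text
time_s: 19.17
ee_pos: [0.4977, 0.0875, 0.0402]
tool_rot: [[-0.907, -0.42, 0.001], [-0.42, 0.907, 0.0], [-0.001, -0.0, -1.0]]
wrist_force: [-0.5, 0.6, -1.3]
grip_width: 0.435
gripper_force: 70.3
```

Call:
arm_command(xyz=[[-0.8, 0, 0], [0, 0, 0]], rotation=[[0, 0, 0], [0, 0, 0]], jaw=[-0.3, -0.3])

```text
time_s: 19.33
ee_pos: [0.4984, 0.0878, 0.0402]
tool_rot: [[-0.907, -0.42, 0.001], [-0.42, 0.907, 0.0], [-0.001, -0.0, -1.0]]
wrist_force: [1.0, -0.0, -1.8]
grip_width: 0.442
gripper_force: 70.3
```

Call:
arm_command(xyz=[[-1, 0, 0], [0, 0, 0]], rotation=[[0, 0, 0], [0, 0, 0]], jaw=[-0.3, -0.3])

```text
time_s: 19.5
ee_pos: [0.4987, 0.088, 0.0402]
tool_rot: [[-0.907, -0.42, 0.0], [-0.42, 0.907, -0.0], [0.0, -0.0, -1.0]]
wrist_force: [-4.0, -2.5, 1.4]
grip_width: 0.438
gripper_force: 70.6
```

Call:
arm_command(xyz=[[-1, 0, 0], [0, 0, 0]], rotation=[[0, 0, 0], [0, 0, 0]], jaw=[-0.3, -0.3])

```text
time_s: 19.67
ee_pos: [0.4988, 0.088, 0.0401]
tool_rot: [[-0.907, -0.42, -0.002], [-0.42, 0.907, -0.001], [0.002, -0.0, -1.0]]
wrist_force: [-9.1, -4.4, 6.8]
grip_width: 0.444
gripper_force: 71.1
```

Contact with the pins. I release, rise and check.

Call:
arm_command(xyz=[[0, 0, 0.5], [0, 0, 0], [0, 0, 0], [0, 0, 0], [0, 0, -10], [0, 0, -25], [12, 0, -30], [12, 0, -30], [12, 0, -30], [0, 0, 0]], rotation=[[0, 0, 0], [0, 0, 0], [0, 0, 0], [0, 0, 0], [0, 0, 0], [0, 0, 0], [0, 0, 0], [0, 0, 0], [0, 0, 0], [0, 0, 0]], jaw=[0.3, 0.3, 0.3, 0.3, 0.3, 0.3, 0.3, 0.3, 0.3, 0.3])

```text
time_s: 20.5
ee_pos: [0.4671, 0.0728, 0.1697]
tool_rot: [[-0.908, -0.42, 0.006], [-0.42, 0.908, 0.001], [-0.006, -0.002, -1.0]]
wrist_force: [0.0, -0.3, 0.7]
grip_width: 0.648
gripper_force: 0.0
```

Run:
```python
from h import *
s=read_state();print(s['time_s'],inst(),s['ee_pos'],s['joint_pos'].round(2))
p,d,c=snap('wrist');W=cloud(d,c);save(p,'w6');Z=W[...,2];a=np.radians(24.75)
X=(W[...,0]*1000-542.9)*np.cos(a)+(W[...,1]*1000-108.6)*np.sin(a);Y=-(W[...,0]*1000-542.9)*np.sin(a)+(W[...,1]*1000-108.6)*np.cos(a)
m=(abs(X)<120)&(abs(Y)<40)&(Z>.032)&(Z<.04)
r=rect(W,m);e=r[:2]-[542.9,108.6];print(r,e@[np.cos(a),np.sin(a)],e@[-np.sin(a),np.cos(a)])
q=(abs(X+30)<45)&(abs(Y)<15);print('top z',np.nanmedian(Z[q]))
m=((Z>.01)&(Z<.06)).astype(np.uint8)
k,l,st,ce=cv2.connectedComponentsWithStats(m)
for i in range(1,k):
    if st[i,4]>500: print(ce[i].round(),rect(W,l==i))
```

```text
20.5 [-83.8  -0.8 169.7] [0.46713661 0.07275332 0.16973539] [-0.15  0.68 -0.13  1.94  0.17  0.53  1.61]
[ 545.9  111.6  169.7   48.1   29.4   36.2 5121. ] 3.980408734087528 1.4684503088629595
top z 0.036310925370529046
[245.  54.] [ 381.5   22.9   36.2   35.    85.    14.1 1417. ]
[436. 118.] [ 365.8  186.9  118.6   75.2   68.    17.7 7246. ]
[256. 243.] [5.4340e+02 1.0890e+02 2.1000e+02 1.1950e+02 2.4800e+01 1.3400e+01
 2.2773e+04]
```

Call:
arm_command(xyz=[[-3.2, 31.2, -3], [-3.2, 31.2, -3], [-3.2, 31.2, -3], [-3.2, 31.2, -3], [-3.2, 31.2, -3], [-3.2, 31.2, -3], [-3.2, 31.2, -3], [-3.2, 31.2, 0], [-3.2, 31.2, 0]], rotation=[[0, 0.35, 0], [0, 0, 0], [0, 0, 0], [0, 0, 0], [0, 0, 0], [0, 0, 0], [0, 0, 0], [0, 0, 0], [0, 0, 0]], jaw=[0.4, 0.4, 0.4, 0.4, 0.4, 0.4, 0.4, 0.4, 0.4])

```text
time_s: 21.3
ee_pos: [0.3746, 0.342, 0.1855]
tool_rot: [[-0.907, -0.421, -0.004], [-0.421, 0.907, -0.002], [0.005, -0.0, -1.0]]
wrist_force: [0.3, 0.0, 0.5]
grip_width: 0.701
gripper_force: 0.0
```

Call:
arm_command(xyz=[[0, 0, 0], [0, 0, 0], [0, 0, 0], [0, 0, 0], [0, 0, 0], [0, 0, 0]], rotation=[[0, 0, 5], [0, 0, 5], [0, 0, 5], [0, 0, 4], [0, 0, 0], [0, 0, 0]], jaw=[0.4, 0.4, 0.4, 0.4, 0.4, 0.4])

```text
time_s: 21.8
ee_pos: [0.3753, 0.3405, 0.1854]
tool_rot: [[-0.994, -0.105, -0.004], [-0.105, 0.995, -0.003], [0.005, -0.002, -1.0]]
wrist_force: [0.7, 0.3, -0.4]
grip_width: 0.701
gripper_force: 0.0
```

Run:
```python
from h import *
s=read_state();print(s['time_s'],s['ee_pos'],s['joint_pos'].round(2));R=s['tool_rot'];print(R.round(4))
p,d,c=snap('wrist');W=cloud(d,c);save(p,'w7');Z=W[...,2]
def comp(lo,hi):
    m=((Z>lo)&(Z<hi)).astype(np.uint8)
    k,l,st,ce=cv2.connectedComponentsWithStats(m)
    for i in range(1,k):
        r=rect(W,l==i)
        if st[i,4]>500 and np.hypot(r[0]-390,r[1]-341)<40: print(ce[i].round(),r)
comp(.006,.045);comp(.028,.036)
```

```text
21.8 [0.37533412 0.34050969 0.18536807] [-0.82  0.69  0.04  1.8  -0.05  0.65  0.92]
[[-0.9945 -0.1047 -0.0044]
 [-0.1047  0.9945 -0.0025]
 [ 0.0046 -0.002  -1.    ]]
[259. 188.] [3.920e+02 3.453e+02 1.082e+02 3.450e+01 3.200e+00 3.100e+01 4.289e+03]
[259. 182.] [3.839e+02 3.448e+02 9.160e+01 3.400e+01 3.500e+00 3.120e+01 3.575e+03]
```

View pics/w7.png

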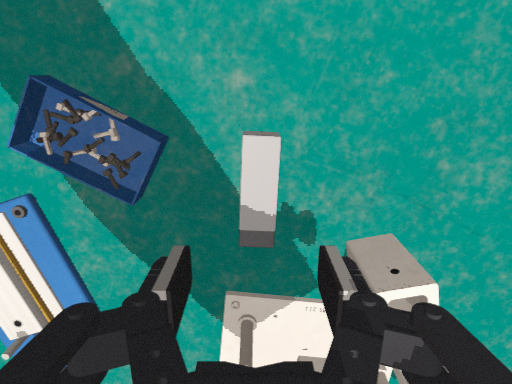

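The parallel's light top spans (260,133) to (258,230) and the dark thick end lies at (257,239), away from the robot. The white block is at (390,270), a fixture at (275,330), and the tray is clear at left.

Run:
```python
from h import *
s=read_state();R=np.array(s['tool_rot']);a=np.radians(3.3)
Rt=np.array([[-np.cos(a),-np.sin(a),0],[-np.sin(a),np.cos(a),0],[0,0,-1]])
print('rotvec',np.degrees(cv2.Rodrigues(R.T@Rt)[0]).ravel().round(2),'shift',(R.T@(np.array([386,345,24])-s['ee_pos']*1000)).round(1))
p,d,c=snap('wrist');W=cloud(d,c);q=(W[225:345,342:445]).reshape(-1,3);q=q[(q[:,2]>.03)&(q[:,2]<.13)];print(q.min(0),q.max(0))
q=W[285:345,220:320].reshape(-1,3);q=q[(q[:,2]>.02)&(q[:,2]<.13)];print(q.min(0),q.max(0))
```

```text
rotvec [-0.12 -0.26  2.73] shift [-11.8   3.7 161.3]
[0.42946948 0.44357264 0.03002557] [0.47797866 0.49716913 0.09422217]
[0.54374048 0.34295418 0.02013903] [0.55245814 0.35525385 0.05035097]
```

Call:
arm_command(xyz=[[-11.8, 3.7, 0], [0, 0, 0], [0, 0, 25], [0, 0, 30], [0, 0, 30], [0, 0, 30], [0, 0, 25], [0, 0, 15], [0, 0, 8], [0, 0, 2], [0, 0, 0]], rotation=[[0, 0, 2.7], [-0.12, -0.26, 0], [0, 0, 0], [0, 0, 0], [0, 0, 0], [0, 0, 0], [0, 0, 0], [0, 0, 0], [0, 0, 0], [0, 0, 0], [0, 0, 0]], jaw=[0.3, 0.3, 0.3, 0.3, 0.3, 0.3, 0.3, 0.3, 0.3, 0.3, 0.3])

```text
time_s: 22.82
ee_pos: [0.3868, 0.3453, 0.0207]
tool_rot: [[-0.998, -0.056, 0.0], [-0.056, 0.998, 0.0], [-0.0, 0.0, -1.0]]
wrist_force: [0.6, 0.4, 0.1]
grip_width: 0.647
gripper_force: 0.0
```

Call:
arm_command(xyz=[[0, 0, 0], [0, 0, 0], [0, 0, 0], [0, 0, 0], [0, 0, 0], [0, 0, 0], [0, 0, 0]], rotation=[[0, 0, 0], [0, 0, 0], [0, 0, 0], [0, 0, 0], [0, 0, 0], [0, 0, 0], [0, 0, 0]], jaw=[-0.5, -0.5, -0.5, -0.5, -0.5, -0.5, -0.5])

```text
time_s: 23.4
ee_pos: [0.3871, 0.3456, 0.0217]
tool_rot: [[-0.998, -0.055, 0.001], [-0.055, 0.998, 0.001], [-0.001, 0.001, -1.0]]
wrist_force: [-2.1, -1.4, 10.6]
grip_width: 0.384
gripper_force: 68.8
```

Run:
```python
from h import *
s=read_state();print(s['ee_pos'],s['tool_rot'].round(4))
```

```text
[0.38712629 0.34557279 0.02165926] [[-0.9985 -0.0555  0.0012]
 [-0.0555  0.9985  0.0012]
 [-0.0013  0.0011 -1.    ]]
```

Call:
arm_command(xyz=[[0, 0, -10], [0, 0, -25], [0, 0, -25], [0, 0, -25], [0, 0, -25], [-7.7, -27.1, 0], [-7.7, -27.1, 0], [-7.7, -27.1, 0], [-7.7, -27.1, 0], [-7.7, -27.1, 0], [-7.7, -27.1, 0], [-7.7, -27.1, 0]], rotation=[[0, 0, 0], [0, 0, 0], [0, 0, 0], [0, 0, 0], [0, 0, 0], [0, 0, 0], [0, 0, 0], [0, 0, 0], [0, 0, 0], [0, 0, 0], [0, 0, 0], [0, 0, 0]], jaw=[-0.5, -0.5, -0.5, -0.5, -0.5, -0.5, -0.5, -0.5, -0.5, -0.5, -0.5, -0.5])

```text
time_s: 24.4
ee_pos: [0.4513, 0.1574, 0.1314]
tool_rot: [[-0.998, -0.055, 0.001], [-0.055, 0.998, 0.0], [-0.001, 0.0, -1.0]]
wrist_force: [-0.0, 0.6, -2.8]
grip_width: 0.382
gripper_force: 71.4
```

Call:
arm_command(xyz=[[-7.7, -27.1, 0], [-7.7, -27.1, 0], [-7.7, -27.1, 0], [0, 0, 0], [0, 0, 0], [0, 0, 0], [0, 0, 0], [0, 0, 0], [0, 0, 0], [0, 0, 0]], rotation=[[0, 0, 0], [0, 0, 0], [0, 0, 0], [0, 0, 0], [0, 0, -4.4], [0, 0, -4.4], [0, 0, -4.4], [0, 0, -4.3], [0, 0, -4.1], [0, 0, 0]], jaw=[-0.5, -0.5, -0.5, -0.5, -0.5, -0.5, -0.5, -0.5, -0.5, -0.5])

```text
time_s: 25.23
ee_pos: [0.4786, 0.0788, 0.1312]
tool_rot: [[-0.907, -0.422, 0.001], [-0.422, 0.907, -0.0], [-0.001, -0.001, -1.0]]
wrist_force: [1.2, 0.0, -4.0]
grip_width: 0.384
gripper_force: 71.6
```

Run:
```python
from h import *
tgt(-70,0,60);lev();print(inst())
p,d,c=snap('wrist');W=cloud(d,c);save(p,'w8');s=read_state();T=(W-s['ee_pos'])@np.array(s['tool_rot'])*1000
m=(abs(T[...,1])<16)&(T[...,2]>-13)&(T[...,2]<-6)&(T[...,0]>-80);q=T[m];print('top',rect(T/1000,m),q[:,0].min(),q[:,0].max())
```

```text
t 25.2333 shift [-0.8  0.2 71.2] yawerr tool z 0.22 F [ 1.2  0.  -4. ] g 0.384
rotvec to station [-0.03  0.04  0.22]
[-7.090e+01 -1.000e-01  1.312e+02]
top [-3.0000e-01 -0.0000e+00  9.9900e+01  3.2000e+01 -1.0000e-01 -9.5000e+00
  1.4511e+04] -50.24374610596926 49.717828992801756
```

View pics/w8.png

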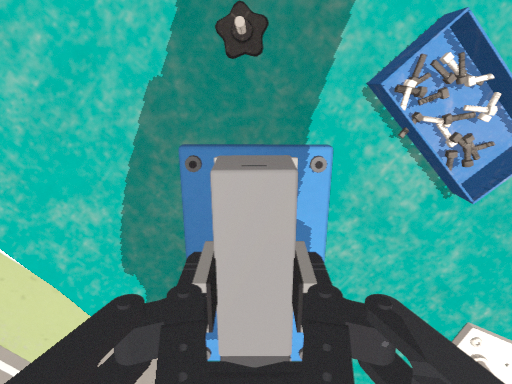

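The parallel hangs straight in the jaws: tail edge at (255,160), back end at (255,358). The tray and knob are clear.

Call:
arm_command(xyz=[[0, 0, 20], [0, 0, 20], [0, 0, 20], [0, 0, 9], [0, 0, 2], [0, 0, 0], [-10, 0, 0], [-12, 0, 0], [-10, 0, 0], [-5, 0, 0], [0, 0, 0]], rotation=[[0, 0, 0.2], [0, 0, 0], [0, 0, 0], [0, 0, 0], [0, 0, 0], [0, 0, 0], [0, 0, 0], [0, 0, 0], [0, 0, 0], [0, 0, 0], [0, 0, 0]], jaw=[-0.5, -0.5, -0.5, -0.5, -0.5, -0.5, -0.5, -0.5, -0.5, -0.5, -0.5])

```text
time_s: 26.2
ee_pos: [0.5132, 0.0947, 0.0603]
tool_rot: [[-0.91, -0.415, 0.002], [-0.415, 0.91, 0.001], [-0.002, -0.0, -1.0]]
wrist_force: [-0.5, 0.2, -4.3]
grip_width: 0.385
gripper_force: 71.6
```

Call:
arm_command(xyz=[[-1, 0, 0], [-1, 0, 0], [0, 0, 0]], rotation=[[0, 0, 0], [0, 0, 0], [0, 0, 0]], jaw=[-0.5, -0.5, -0.5])

```text
time_s: 26.45
ee_pos: [0.5139, 0.095, 0.0596]
tool_rot: [[-0.91, -0.415, 0.0], [-0.415, 0.91, -0.0], [-0.0, -0.0, -1.0]]
wrist_force: [-0.6, 0.8, -4.3]
grip_width: 0.381
gripper_force: 71.6
```

Call:
arm_command(xyz=[[-1, 0, 0], [0, 0, 0]], rotation=[[0, 0, 0], [0, 0, 0]], jaw=[-0.5, -0.5])

```text
time_s: 26.62
ee_pos: [0.515, 0.0955, 0.0595]
tool_rot: [[-0.91, -0.416, 0.0], [-0.416, 0.91, 0.0], [-0.0, 0.0, -1.0]]
wrist_force: [-0.4, 0.1, -4.0]
grip_width: 0.38
gripper_force: 71.6
```

Run:
```python
from h import *
print(inst());lev()
```

```text
[-30.8  -0.2  59.5]
rotvec to station [ 0.    0.01 -0.2 ]
```

Call:
arm_command(xyz=[[-1, 0, 0], [0, 0, 0]], rotation=[[0, 0, -0.2], [0, 0, 0]], jaw=[-0.5, -0.5])

```text
time_s: 26.78
ee_pos: [0.516, 0.096, 0.0594]
tool_rot: [[-0.908, -0.419, 0.0], [-0.419, 0.908, 0.0], [-0.0, 0.0, -1.0]]
wrist_force: [0.6, 0.1, -5.5]
grip_width: 0.382
gripper_force: 71.6
```

Call:
arm_command(xyz=[[-0.8, 0, 0], [0, 0, 0]], rotation=[[0, 0, 0], [0, 0, 0]], jaw=[-0.5, -0.5])

```text
time_s: 26.95
ee_pos: [0.5167, 0.0964, 0.0594]
tool_rot: [[-0.908, -0.419, 0.0], [-0.419, 0.908, 0.0], [-0.0, 0.0, -1.0]]
wrist_force: [0.3, 0.4, -4.6]
grip_width: 0.381
gripper_force: 71.6
```

Call:
arm_command(xyz=[[-0.8, 0, 0], [0, 0, 0]], rotation=[[0, 0, 0], [0, 0, 0]], jaw=[-0.5, -0.5])

```text
time_s: 27.12
ee_pos: [0.5173, 0.0966, 0.0594]
tool_rot: [[-0.908, -0.419, -0.0], [-0.419, 0.908, -0.0], [0.0, -0.0, -1.0]]
wrist_force: [-0.4, 0.2, -3.8]
grip_width: 0.379
gripper_force: 71.6
```

Call:
arm_command(xyz=[[-0.8, 0, 0], [0, 0, 0]], rotation=[[0, 0, 0], [0, 0, 0]], jaw=[-0.5, -0.5])

```text
time_s: 27.28
ee_pos: [0.5175, 0.0967, 0.0593]
tool_rot: [[-0.908, -0.419, -0.001], [-0.419, 0.908, -0.001], [0.002, 0.0, -1.0]]
wrist_force: [-3.6, -1.1, -2.8]
grip_width: 0.382
gripper_force: 71.8
```

Call:
arm_command(xyz=[[0, 0, 0.8], [0, 0, 0.5], [0, 0, 0]], rotation=[[0, 0, 0], [0, 0, 0], [0, 0, 0]], jaw=[-0.5, -0.5, -0.5])

```text
time_s: 27.53
ee_pos: [0.5175, 0.0966, 0.058]
tool_rot: [[-0.908, -0.419, -0.001], [-0.419, 0.908, -0.001], [0.001, 0.0, -1.0]]
wrist_force: [-4.3, -1.4, -1.7]
grip_width: 0.379
gripper_force: 72.0
```

Call:
arm_command(xyz=[[0, 0, 0], [0, 0, 0], [0, 0, 0], [0, 0, -8], [0, 0, -15], [5, 0, -20], [10, 0, -20], [15, 0, -20], [20, 0, -20], [20, 0, -5], [0, 0, 0]], rotation=[[0, 0, 0], [0, 0, 0], [0, 0, 0], [0, 0, 0], [0, 0, 0], [0, 0, 0], [0, 0, 0], [0, 0, 0], [0, 0, 0], [0, 0, 0], [0, 0, 0]], jaw=[0.2, 0.2, 0.2, 0.2, 0.2, 0.2, 0.2, 0.2, 0.2, 0.2, 0.2])

```text
time_s: 28.45
ee_pos: [0.4526, 0.0662, 0.1682]
tool_rot: [[-0.908, -0.418, 0.001], [-0.418, 0.908, -0.001], [-0.001, -0.001, -1.0]]
wrist_force: [-1.0, -0.4, -1.0]
grip_width: 0.601
gripper_force: 0.0
```

```bash
cat >> h.py <<'E'
def stat(name):
    p,d,c=snap('wrist');W=cloud(d,c);save(p,name);a=np.radians(24.75)
    D=W*1000-[542.9,108.6,0];S=np.stack([D[...,0]*np.cos(a)+D[...,1]*np.sin(a),-D[...,0]*np.sin(a)+D[...,1]*np.cos(a),D[...,2]],-1)
    return p,S
E
python3 - <<'E'
from h import *
s=read_state();print(s['time_s'],inst(),s['joint_pos'].round(2))
p,S=stat('w9');X,Y,Z=S[...,0],S[...,1],S[...,2]
m=(abs(Y)<30)&(Z>62)&(Z<72)&(X<25);m=cv2.erode(m.astype(np.uint8),np.ones((3,3)))>0
print('upper top',rect(S/1000,m),X[m].min(),X[m].max(),Y[m].min(),Y[m].max())
f=(abs(Y)<12)&(Z>84)&(Z<95)&(X>5)&(X<60);print('finger top',np.median(Z[f]),f.sum(),X[f].min())
m=(abs(Y)<25)&(Z>33)&(Z<39)&(X<-78);print('alu front',rect(S/1000,m),X[m].min())
E
```

```text
28.45 [-99.8  -0.7 168.2] [-0.12  0.67 -0.16  1.99  0.21  0.5   1.56]
upper top [-2.680e+01 -9.000e-01  1.025e+02  3.230e+01  1.000e-01  6.720e+01
  4.148e+03] -78.00902181001291 24.48017716604531 -17.02242935164567 15.276625446389609
finger top 90.69778666878298 385 11.33622921788168
alu front [-79.   -0.6  38.5   2.  -89.8  35.5 120. ] -79.97495567189326
```

View pics/w9.png

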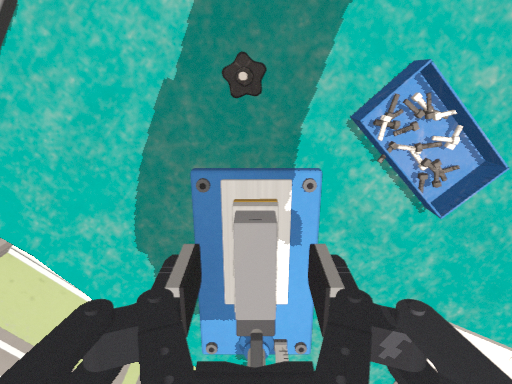

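Stack in place: tail edge at (255,213), back end under the finger at (256,335), knob at (243,77), tray at (430,140). I close the jaws, drop in front of the tail and push.

Call:
arm_command(xyz=[[9, 0.5, 0], [9, 0, 0], [0, 0, 20], [0, 0, 25], [0, 0, 25], [0, 0, 20], [0, 0, 14], [0, 0, 4], [0, 0, 0], [0, 0, 0]], rotation=[[0, 0, 0], [0, 0, 0], [0, 0, 0], [0, 0, 0], [0, 0, 0], [0, 0, 0], [0, 0, 0], [0, 0, 0], [0, 0, 0], [0, 0, 0]], jaw=[-1, -1, -1, -1, -1, -1, -1, -1, -1, -1])

```text
time_s: 29.33
ee_pos: [0.4384, 0.0607, 0.0586]
tool_rot: [[-0.908, -0.419, 0.001], [-0.419, 0.908, 0.0], [-0.001, -0.0, -1.0]]
wrist_force: [-0.2, 0.1, 0.0]
grip_width: -0.002
gripper_force: 0.0
```

Call:
arm_command(xyz=[[-6, 0, 0], [-6, 0, 0], [-6, 0, 0], [-3, 0, 0], [0, 0, 0]], rotation=[[0, 0, 0], [0, 0, 0], [0, 0, 0], [0, 0, 0], [0, 0, 0]], jaw=[-1, -1, -1, -1, -1])

```text
time_s: 29.75
ee_pos: [0.4579, 0.0697, 0.0583]
tool_rot: [[-0.908, -0.419, 0.001], [-0.419, 0.908, 0.001], [-0.001, -0.0, -1.0]]
wrist_force: [0.3, -0.2, -0.8]
grip_width: -0.001
gripper_force: 0.0
```

Run:
```python
from h import *
print(inst());lev();s=read_state();print(s['time_s'],s['wrist_force'],s['grip_width'])
```

```text
[-93.5   0.3  58.3]
rotvec to station [-0.    0.08  0.01]
29.75 [ 0.32027079 -0.22245348 -0.75997079] -0.0012809384963723828
```

Call:
arm_command(xyz=[[-2, 0, 0], [-2, 0, 0], [-1.5, 0, 0], [-1.5, 0, 0], [-1.5, 0, 0], [-1.5, 0, 0]], rotation=[[0, 0, 0], [0, 0, 0], [0, 0, 0], [0, 0, 0], [0, 0, 0], [0, 0, 0]], jaw=[-1, -1, -1, -1, -1, -1])

```text
time_s: 30.25
ee_pos: [0.4658, 0.0734, 0.0581]
tool_rot: [[-0.908, -0.419, -0.001], [-0.419, 0.908, -0.0], [0.001, -0.0, -1.0]]
wrist_force: [-3.3, -1.7, 4.1]
grip_width: 0.002
gripper_force: 1.9
```

Call:
arm_command(xyz=[[-1.5, 0, 0], [-1.5, 0, 0], [-1.5, 0, 0], [-1.5, 0, 0]], rotation=[[0, 0, 0], [0, 0, 0], [0, 0, 0], [0, 0, 0]], jaw=[-1, -1, -1, -1])

```text
time_s: 30.58
ee_pos: [0.4717, 0.0761, 0.0581]
tool_rot: [[-0.908, -0.419, 0.0], [-0.419, 0.908, 0.0], [-0.0, 0.0, -1.0]]
wrist_force: [-3.1, -1.2, 2.3]
grip_width: 0.001
gripper_force: 1.9
```

Call:
arm_command(xyz=[[-1.5, 0, 0], [-1.5, 0, 0], [-1.5, 0, 0], [-1.5, 0, 0]], rotation=[[0, 0, 0], [0, 0, 0], [0, 0, 0], [0, 0, 0]], jaw=[-1, -1, -1, -1])

```text
time_s: 30.92
ee_pos: [0.4772, 0.0786, 0.0581]
tool_rot: [[-0.908, -0.419, 0.0], [-0.419, 0.908, 0.0], [-0.0, 0.0, -1.0]]
wrist_force: [-4.5, -1.4, 2.6]
grip_width: 0.002
gripper_force: 1.9
```

Run:
```python
from h import *
print(inst())
p,S=stat('w10');X,Y,Z=S[...,0],S[...,1],S[...,2]
m=(abs(Y)<14)&(X>-40)&(X<0)&(Z>60)&(Z<80);print('top z',np.median(Z[m]));f=(abs(Y)<12)&(Z>84)&(Z<95)&(X>5)&(X<60);print('finger top',np.median(Z[f]))
```

```text
[-72.3   0.3  58.1]
top z 71.25789579547333
finger top nan
  return _methods._mean(a, axis=axis, dtype=dtype,
  ret = ret.dtype.type(ret / rcount)
```

Call:
arm_command(xyz=[[-1.2, 0, 0], [-1.2, 0, 0], [-1.2, 0, 0], [-1.2, 0, 0]], rotation=[[0, 0, 0], [0, 0, 0], [0, 0, 0], [0, 0, 0]], jaw=[-1, -1, -1, -1])

```text
time_s: 31.3
ee_pos: [0.4815, 0.0806, 0.0581]
tool_rot: [[-0.908, -0.419, 0.0], [-0.419, 0.908, 0.0], [-0.0, 0.0, -1.0]]
wrist_force: [-3.2, -1.5, 2.9]
grip_width: -0.001
gripper_force: 1.9
```

Call:
arm_command(xyz=[[-1, 0, 0], [-0.8, 0, 0], [-0.7, 0, 0]], rotation=[[0, 0, 0], [0, 0, 0], [0, 0, 0]], jaw=[-1, -1, -1])

```text
time_s: 31.55
ee_pos: [0.4837, 0.0816, 0.0581]
tool_rot: [[-0.908, -0.419, 0.0], [-0.419, 0.908, 0.0], [-0.0, -0.0, -1.0]]
wrist_force: [-3.7, -0.5, 2.1]
grip_width: 0.0
gripper_force: 1.9
```

Call:
arm_command(xyz=[[-0.6, 0, 0], [-0.6, 0, 0]], rotation=[[0, 0, 0], [0, 0, 0]], jaw=[-1, -1])

```text
time_s: 31.72
ee_pos: [0.4848, 0.0821, 0.0581]
tool_rot: [[-0.908, -0.419, 0.0], [-0.419, 0.908, 0.0], [-0.0, 0.0, -1.0]]
wrist_force: [-2.9, -2.0, 2.4]
grip_width: 0.004
gripper_force: 1.9
```

Call:
arm_command(xyz=[[-0.6, 0, 0], [-0.4, 0, 0]], rotation=[[0, 0, 0], [0, 0, 0]], jaw=[-1, -1])

```text
time_s: 31.88
ee_pos: [0.4857, 0.0825, 0.0581]
tool_rot: [[-0.908, -0.419, 0.0], [-0.419, 0.908, 0.0], [-0.0, -0.0, -1.0]]
wrist_force: [-3.9, -1.7, 3.2]
grip_width: -0.002
gripper_force: 1.8
```

Call:
arm_command(xyz=[[-0.5, 0, 0], [-0.5, 0, 0]], rotation=[[0, 0, 0], [0, 0, 0]], jaw=[-1, -1])

```text
time_s: 32.05
ee_pos: [0.4866, 0.083, 0.0581]
tool_rot: [[-0.908, -0.419, 0.0], [-0.419, 0.908, 0.0], [-0.0, -0.0, -1.0]]
wrist_force: [-3.1, -1.2, 3.2]
grip_width: -0.005
gripper_force: 1.9
```

Call:
arm_command(xyz=[[-0.5, 0, 0], [-0.5, 0, 0]], rotation=[[0, 0, 0], [0, 0, 0]], jaw=[-1, -1])

```text
time_s: 32.22
ee_pos: [0.4875, 0.0834, 0.0581]
tool_rot: [[-0.908, -0.419, 0.0], [-0.419, 0.908, 0.0], [-0.0, -0.0, -1.0]]
wrist_force: [-3.7, -1.5, 3.1]
grip_width: -0.002
gripper_force: 1.9
```

Call:
arm_command(xyz=[[-0.5, 0, 0], [-0.4, 0, 0]], rotation=[[0, 0, 0], [0, 0, 0]], jaw=[-1, -1])

```text
time_s: 32.38
ee_pos: [0.4884, 0.0838, 0.0581]
tool_rot: [[-0.908, -0.419, 0.0], [-0.419, 0.908, 0.0], [-0.0, 0.0, -1.0]]
wrist_force: [-3.4, -0.8, 3.4]
grip_width: -0.002
gripper_force: 1.8
```

Call:
arm_command(xyz=[[-0.5, 0, 0], [-0.4, 0, 0]], rotation=[[0, 0, 0], [0, 0, 0]], jaw=[-1, -1])

```text
time_s: 32.55
ee_pos: [0.4889, 0.084, 0.0581]
tool_rot: [[-0.908, -0.419, -0.0], [-0.419, 0.908, -0.0], [0.0, 0.0, -1.0]]
wrist_force: [-6.0, -2.9, 5.3]
grip_width: 0.002
gripper_force: 3.3
```

Call:
arm_command(xyz=[[-0.5, 0, 0], [-0.4, 0, 0]], rotation=[[0, 0, 0], [0, 0, 0]], jaw=[-1, -1])

```text
time_s: 32.72
ee_pos: [0.4892, 0.0841, 0.0581]
tool_rot: [[-0.908, -0.419, -0.002], [-0.419, 0.908, -0.001], [0.002, -0.0, -1.0]]
wrist_force: [-9.3, -3.7, 8.3]
grip_width: 0.002
gripper_force: 5.0
```

Run:
```python
from h import *
print(inst())
p,S=stat('w11');X,Y,Z=S[...,0],S[...,1],S[...,2]
m=(abs(Y)<14)&(X>-40)&(X<0)&(Z>60)&(Z<80);print('top z',np.median(Z[m]),m.sum())
```

```text
[-59.    0.3  58.1]
top z 74.52358624601719 406
```

Call:
arm_command(xyz=[[-0.3, 0, 0], [0, 0, 0]], rotation=[[0, 0, 0], [0, 0, 0]], jaw=[-1, -1])

```text
time_s: 32.93
ee_pos: [0.4893, 0.0842, 0.0581]
tool_rot: [[-0.908, -0.419, -0.002], [-0.419, 0.908, -0.001], [0.002, 0.0, -1.0]]
wrist_force: [-9.1, -3.3, 7.9]
grip_width: 0.002
gripper_force: 5.0
```

Call:
arm_command(xyz=[[-0.3, 0, 0], [0, 0, 0]], rotation=[[0, 0, 0], [0, 0, 0]], jaw=[-1, -1])

```text
time_s: 33.1
ee_pos: [0.4894, 0.0842, 0.0581]
tool_rot: [[-0.908, -0.419, -0.002], [-0.419, 0.908, -0.001], [0.002, 0.0, -1.0]]
wrist_force: [-11.8, -4.6, 9.2]
grip_width: 0.001
gripper_force: 5.7
```

Call:
arm_command(xyz=[[0.5, 0, 0], [0.5, 0, 0], [1, 0, 0], [2, 0, 0], [5, 0, 0], [12, 0, 0], [15, 0, 0], [0, 0, -20], [0, 0, -30], [0, 0, -30], [0, 0, -30], [0, 0, 0]], rotation=[[0, 0, 0], [0, 0, 0], [0, 0, 0], [0, 0, 0], [0, 0, 0], [0, 0, 0], [0, 0, 0], [0, 0, 0], [0, 0, 0], [0, 0, 0], [0, 0, 0], [0, 0, 0]], jaw=[-1, -1, -1, -1, -1, -1, -1, -1, -1, -1, -1, -1])

```text
time_s: 34.1
ee_pos: [0.459, 0.0698, 0.1724]
tool_rot: [[-0.908, -0.418, 0.006], [-0.418, 0.908, 0.001], [-0.006, -0.001, -1.0]]
wrist_force: [0.1, 0.4, 0.5]
grip_width: -0.001
gripper_force: 0.0
```

Run:
```python
from h import *
s=read_state();print(s['time_s'],inst())
p,S=stat('w12');X,Y,Z=S[...,0],S[...,1],S[...,2]
m=(abs(Y)<30)&(Z>70)&(Z<78)&(X<12);m=cv2.erode(m.astype(np.uint8),np.ones((3,3)))>0
print('upper top',rect(S/1000,m),X[m].min(),X[m].max(),Y[m].min(),Y[m].max())
f=(abs(Y)<12)&(Z>84)&(Z<98)&(X>5)&(X<60);print('finger top',np.median(Z[f]),X[f].min(),f.sum())
m=(abs(Y)<25)&(Z>33)&(Z<39)&(X<-60);print('alu front',rect(S/1000,m))
```

```text
34.1 [-9.240e+01 -1.000e-01  1.724e+02]
upper top [-48.2  -0.9  30.5   1.  -89.9  72.9  12. ] -48.696213904037826 -47.624782164611375 -16.179676119407976 14.349180482609178
finger top 90.80957388862697 14.64269095907749 374
alu front [-1.211e+02 -8.000e-01  1.222e+02  3.940e+01 -2.000e-01  3.620e+01
  1.014e+03]
```

View pics/w12.png

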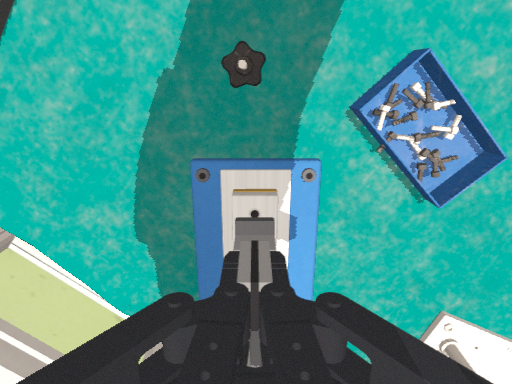

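The finger top reads 90.8 mm, unchanged. The tail now sits at (255,222), the stack is square, and the knob and tray are where they were.

```bash
python3 -c "
from h import *
print(workorder.close_job())"
```

```text
the job is handed in; nothing more can be done
None
```

Job handed in: plates 8 and 12 and the parallel lie square against the pins, with its top pushed tight on the button at about 12.7 N, the finger still at its setting by camera and the bystanders untouched; no verdict came back.

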